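# Empty the dosing cup, then open the safety cap

### The job

Tip the three old green detergent balls out of the orange dosing cup into the patterned bowl and stand the empty cup upright on the worktop again, letting go of it. Then open the blue bottle ready for a fresh dose: press its white safety cap down, twist it counter-clockwise while pressed, and lift it off. Finish while holding the cap level in the gripper, a few centimetres straight above the open bottle; do not put it down, and leave the timer, tins and cutlery alone.

Things in the scene. Friction and masses are not known exactly. Their poses are not given: they have to be found in the camera images.
- cup: Orange round open cup, loose, 66 mm high, outside diameter 46 mm at the foot and 58 mm at the rim, wall 3 mm, floor 5 mm thick, 90 g. Origin: centre of its underside; z axis points out of the mouth. It starts upright on the worktop with the three balls inside.
- tablet_1_center (a point): Centre of a green detergent ball, 18 mm in diameter, 12 g, loose in the cup.
- tablet_2_center (a point): Centre of the second green ball, the same.
- tablet_3_center (a point): Centre of the third green ball, the same.
- bowl: Cream bowl with a dotted pattern, loose, 150 mm across the rim, 61 mm high, 0.31 kg, standing on the worktop. Origin: centre of its underside.
- bottle: Blue bottle, 80 mm in diameter, fixed upright in a grey square holder (104 mm square) on the worktop; it cannot turn or move. Shoulder 110 mm above the worktop, at its top 56 mm across; the white neck reaches up to 134 mm. Origin: centre of the holder's underside on the worktop, z up.
- cap: White round push-and-turn cap, a loose part locked on the bottle's neck: outside diameter 58 mm, 28 mm high, 30 g, red pointer on top. Origin: centre of its lower rim, z up; locked, the origin is 117 mm above the bottle's origin and the cap's top at 145 mm. A spring under it pushes up. Not pressed, it turns only about 0.1 rad and cannot be pulled off.
- bottle_mouth (a point): Centre of the neck's top, 134 mm above the worktop. To free the cap: press it down 5 to 6.5 mm (hard stop at 6.5; 6 N to start, 12 N at the stop), turn it while down counter-clockwise from above (+yaw) by 0.9 rad (free from 0.75; stop at about 1.05), then lift: it pops up 4 mm and comes straight off.
- timer_1: Dark grey round kitchen timer, 60 mm wide, 25 mm high, bystander. Origin: centre of its underside.
- spice: Pale round spice tin, 62 mm wide, 25 mm high, bystander. Origin: centre of its underside.
- matches: Small black tin, 50 x 54 x 21 mm, bystander. Origin: centre of its underside.
- spoon_1: Teaspoon with black handle, 130 mm long, lying flat, bystander.
- fork_1: Cake fork with black handle, 145 mm long, lying flat, bystander.

How it is judged:
By the outcome, as a careful person would: the job done as asked, in the order asked, and still so for the second after the job is handed in, while the arm keeps its last pose, push and grip.
It also fails if it takes over 61 s, if anything falls off the work surface, if the arm or the gripper's body presses on something with over 40 N, if the wrist force passes 120 N, or if a joint passes its speed limit or range.

### The arm

A 6-joint arm with a two-finger parallel gripper is mounted at the origin on a cart in front of the work surface, level with it; the furniture and walls round the work are solid. World frame = base frame: x ahead of the robot, y to its left, z up, the work surface at z = 0. Lengths are in m, angles in rad, forces in N, time in s.
With the tool pointing down it reaches from about 0.35 to 0.975 m from the base axis. Payload 4.9 kg.
Tool frame: the origin (TCP) lies at the very end of the fingers, on their centre line; the grasp point (between the pads) lies 19 mm behind it (ctrl.grasp_offset is the distance from the TCP to the grasp point, in m); z points along the fingers, y is the line along which they close (so a half turn about z gives the same grasp; the last joint's range is limited). The gripper opens to 85 mm and grips with 20 to 120 N. Pads are 22 mm wide; open, the fingers measure 114 mm over their backs; the gripper's body (76 mm by 85 mm) begins 54 mm behind the grasp point. The pads swing forward as they close: fully open they stand 13 mm farther back than shut.
Start: joints at [-1.366, 0.053, 1.613, -0, 1.476, -0.119], TCP at [0.199, -0.593, 0.195] pointing down, gripper open.
Joint ranges: [-3.01, 3.01], [-1.01, 2.22], [0.06, 2.58], [-1.02, 4.17], [0.09, 2.62], [-3.14, 3.14]. Speed limits (rad/s): [2.57, 2.57, 3.14, 3.14, 3.14, 3.14].

### API

Orientations are given as a rotation vector (axis times angle).
In Python, from station import ctrl, optics gives the robot as it stands.
- The arm moves only by the shell command python3 -m handwheel 'ROWS' [OPENING] [FORCE]. ROWS is JSON, a list of rows, each an object of numbers: "tx", "ty", "tz": the shift along the tool's x, y, z in mm; "roll": the turn about the tool's z in rad. A call has 1 to 12 rows; each row shifts and turns the commanded pose from where the row before left it, along the tool's axes as they then stand; what a row does not reach is not made up. A row lasts 1/12 s, in which the tool goes at most 41.7 mm and 7.16 degrees, less where a joint would pass 70% of its speed; a pose out of reach is approached as far as the arm can. A call with a gripper value outside its range is refused whole. OPENING is the finger opening in mm, from 0 to 85.4, set as the call begins (- or left out, the last holds). The fingers move at their own pace and stop on an object; FORCE is the grip in N (left out, the last holds). Time passes only in rows, so rows that do not move let the fingers close. It gives the time, the measured TCP pose, the force, the opening and the grip force at its end, in the units of the state.
- ctrl.get_obs(): the state, without advancing time (a new reading comes with each control period).
- optics.get_image(name): name is "scene" or "top" or "wrist"; returns (picture, depth): 480x640x3 uint8, red, green, blue; 480x640 float32, m along the optical axis (not along the pixel's ray), 0 where there is no reading.
- optics.camera_params(name): a dict with "mtx" (3x3 intrinsics, pixels), "extrinsics" (4x4, takes a point from camera to world coordinates); the wrist camera has in their place "tool_from_camera" (4x4, takes a point from camera to tool coordinates, whose origin is the TCP and whose axes are the flange's). Camera axes: x right, y down, z forward; pixel columns grow to the right and rows downward; lengths in m; the calibration is good to about 2 mm. A picture is of the moment at which its call begins: read the wrist's pose just before it. camera_params takes no time and is no camera call.
- ctrl.finish_job(): hands the job in; it is judged then, once.
The state is a dict: "t": time; "q": joint angles; "dq": joint speeds; "effort": joint torques, N m; "tool_pos": TCP position; "tool_rot": TCP orientation; "contact_force": force on the tool from outside, world axes, zero at the start; "wrist_torque": the same for the moment, N m; "opening": finger opening in m; "grip_force": force on a finger pad.
Only numpy, scipy, OpenCV 4.12 (cv2) and the standard library are available. Lean on these libraries where they do the work, as an engineer would, in place of code of your own. Each camera call takes 0.05 s, during which the arm holds its last target. There are 200 camera calls.

## Working session

There is one attempt and no reset: what is moved stays moved. The work goes in short steps, Python scripts to look and compute and a shell command to move; the robot and the scene stay as the last step left them, time stands still between calls to the robot, and variables do not carry over. Pictures are saved under pics/ and viewed, at most 10 in all, crops included, and the job is handed in when it is done.

```bash
ls; mkdir -p pics; python3 - <<'E'
from station import ctrl, optics
import cv2,numpy as np
np.set_printoptions(precision=4,suppress=True)
for n in("scene","top"):
    im,d=optics.get_image(n); cv2.imwrite(f"pics/{n}0.png",im[:,:,::-1]); np.save(f"pics/{n}0d.npy",d)
    p=optics.camera_params(n); print(n,p["mtx"],p["extrinsics"])
print(optics.camera_params("wrist"))
o=ctrl.get_obs(); print(o, ctrl.grasp_offset)
E
```

```text
pics
scene [[567.8283   0.     324.4914]
 [  0.     567.8283 250.9684]
 [  0.       0.       1.    ]] [[-0.4925 -0.4085  0.7684 -0.6774]
 [-0.8703  0.2323 -0.4343  0.7105]
 [-0.001  -0.8827 -0.4699  0.845 ]
 [ 0.      0.      0.      1.    ]]
top [[481.9274   0.     319.066 ]
 [  0.     481.9274 245.2369]
 [  0.       0.       1.    ]] [[-0.0249 -0.9789  0.2027  0.2968]
 [-0.9997  0.0236 -0.0092  0.0274]
 [ 0.0042 -0.2028 -0.9792  1.315 ]
 [ 0.      0.      0.      1.    ]]
{'mtx': array([[405.2733,   0.    , 318.5903],
       [  0.    , 405.2733, 240.8097],
       [  0.    ,   0.    ,   1.    ]]), 'tool_from_camera': array([[ 0.0004, -0.9636, -0.2674,  0.0678],
       [ 1.    ,  0.0005, -0.0003, -0.0004],
       [ 0.0005, -0.2674,  0.9636, -0.1787],
       [ 0.    ,  0.    ,  0.    ,  1.    ]])}
{'t': 0.1, 'q': array([-1.366 ,  0.0533,  1.6141, -0.    ,  1.476 , -0.119 ]), 'dq': array([-0.001 , -0.0029, -0.0029,  0.0013, -0.0022,  0.    ]), 'effort': array([  0.0014, -39.4901, -37.1364,  -0.0001,   0.0039,   0.    ]), 'tool_pos': array([ 0.1987, -0.5919,  0.1942]), 'tool_rot': array([-3.0986, -0.5061,  0.0002]), 'contact_force': array([-0.113 , -0.5703,  0.0017]), 'wrist_torque': array([-0.0542,  0.0446, -0.0121]), 'grip_force': 0.0, 'opening': 0.0856958382536822} 0.0187
```

View pics/scene0.png

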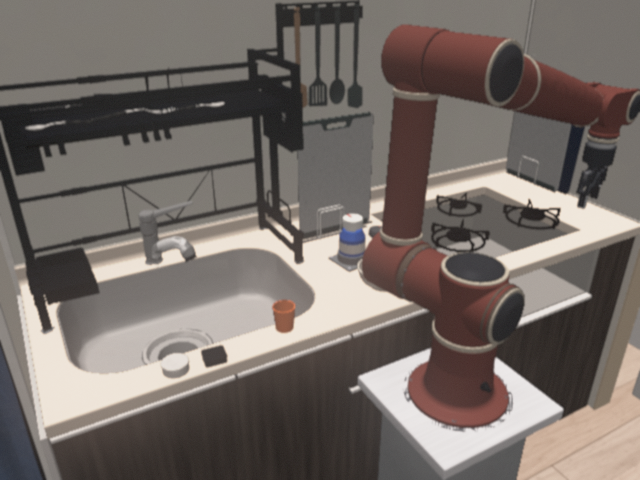

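View pics/top0.png

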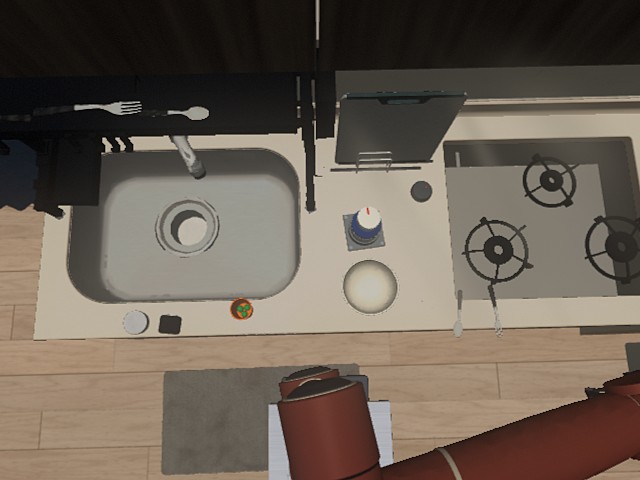

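The scene view shows the cup at about (284,316) and the cap at (352,220). The top view shows the cup at (242,309), the cap at (368,216), the bowl at (370,287), and the timer and tins clear of them. Next I locate these.

```bash
cat > h.py <<'E'
import numpy as np,cv2
from scipy.spatial.transform import Rotation as R
from station import ctrl, optics
np.set_printoptions(precision=4,suppress=True)
def T(name,o=None):
    p=optics.camera_params(name)
    if name!="wrist": return p["mtx"],p["extrinsics"]
    o=o or ctrl.get_obs(); M=np.eye(4); M[:3,:3]=R.from_rotvec(o["tool_rot"]).as_matrix(); M[:3,3]=o["tool_pos"]
    return p["mtx"],M@p["tool_from_camera"]
def cloud(d,K,E):
    v,u=np.mgrid[:480,:640]
    P=np.stack([(u-K[0,2])/K[0,0]*d,(v-K[1,2])/K[1,1]*d,d],-1)
    return P@E[:3,:3].T+E[:3,3]
def ray(K,E,u,v):
    r=E[:3,:3]@np.array([(u-K[0,2])/K[0,0],(v-K[1,2])/K[1,1],1]); return E[:3,3],r/np.linalg.norm(r)
def tri(rays):
    A=sum(np.eye(3)-np.outer(r,r) for c,r in rays); b=sum((np.eye(3)-np.outer(r,r))@c for c,r in rays)
    return np.linalg.solve(A,b)
def onz(K,E,u,v,z):
    c,r=ray(K,E,u,v); return c+r*(z-c[2])/r[2]
E
python3 - <<'E'
from h import *
C={}
for n in("scene","top"):
    im=cv2.imread(f"pics/{n}0.png"); d=np.load(f"pics/{n}0d.npy"); K,E=T(n); P=cloud(d,K,E); C[n]=(im,P,K,E)
    hsv=cv2.cvtColor(im,cv2.COLOR_BGR2HSV)
    m=(((hsv[...,0]<14)&(hsv[...,1]>140)&(hsv[...,2]>90)))
    box=(slice(290,340),slice(265,305)) if n=="scene" else (slice(290,330),slice(222,262))
    mm=np.zeros_like(m); mm[box]=m[box]; q=P[mm]; v,u=np.where(mm)
    print(n,"cup px",u.min(),u.max(),v.min(),v.max(),"pts",np.percentile(q,[2,50,98],axis=0))
    hi=mm&(P[...,2]>.058); print(" rim",P[hi].min(0),P[hi].max(0),hi.sum())
im,P,K,E=C["top"]
for nm,(a,b,c,dd) in dict(bowl=(255,320,338,405),cap=(195,245,340,395)).items():
    Q=P[a:b,c:dd].reshape(-1,3); 
    for lo,hi in((.003,.03),(.03,.05),(.05,.07),(.1,.13),(.135,.16)):
        s=Q[(Q[:,2]>lo)&(Q[:,2]<hi)]
        if len(s)>5: print(nm,lo,len(s),s.min(0),s.max(0),np.median(s[:,2]))
print("tri cup rim",tri([ray(*C["top"][2:],242,306),ray(*C["scene"][2:],284,305)]))
print("tri captop",tri([ray(*C["top"][2:],369,216),ray(*C["scene"][2:],352,218)]))
for uv in((242,306),(242,325),(200,310),(320,310)): print(uv,P[uv[1],uv[0]])
a=cv2.resize(C["top"][0][190:335,220:410],(760,580),interpolation=cv2.INTER_CUBIC); cv2.imwrite("pics/topcrop.png",a)
E
```

```text
scene cup px 274 293 305 312 pts [[0.3662 0.1942 0.0458]
 [0.3741 0.2189 0.0666]
 [0.4019 0.248  0.0694]]
 rim [0.3657 0.1947 0.0601] [0.3952 0.2485 0.0696] 19
top cup px 230 251 298 319 pts [[ 0.3673  0.1946 -0.0015]
 [ 0.3917  0.225   0.0199]
 [ 0.4211  0.2551  0.0696]]
 rim [0.2968 0.0274 0.06  ] [0.4212 0.2494 1.315 ] 67
bowl 0.003 1839 [ 0.3598 -0.2164  0.003 ] [ 0.5393 -0.0318  0.03  ] 0.015695545385085996
bowl 0.03 526 [ 0.3749 -0.1853  0.03  ] [ 0.5131 -0.0469  0.05  ] 0.03805972550447356
bowl 0.05 376 [ 0.3694 -0.1894  0.0502] [ 0.5169 -0.0411  0.0659] 0.05838715088156543
cap 0.003 478 [ 0.5638 -0.2002  0.003 ] [ 0.7106 -0.0432  0.0298] 0.0067235926710608185
cap 0.03 113 [ 0.5653 -0.1516  0.03  ] [ 0.6297 -0.0676  0.0498] 0.03457656047312474
cap 0.05 47 [ 0.5664 -0.1418  0.0514] [ 0.6136 -0.0707  0.0695] 0.061462715704293736
cap 0.1 123 [ 0.5744 -0.1442  0.1   ] [ 0.629  -0.0763  0.1296] 0.10582040419850203
cap 0.135 422 [ 0.5779 -0.1389  0.1357] [ 0.636  -0.081   0.1514] 0.1447904835215129
tri cup rim [0.4    0.2178 0.065 ]
tri captop [ 0.6115 -0.1113  0.1426]
(242, 306) [0.4041 0.2253 0.0193]
(242, 325) [ 0.3549  0.2286 -0.0044]
(200, 310) [ 0.398   0.3429 -0.0043]
(320, 310) [0.3895 0.017  0.0019]
```

View pics/topcrop.png

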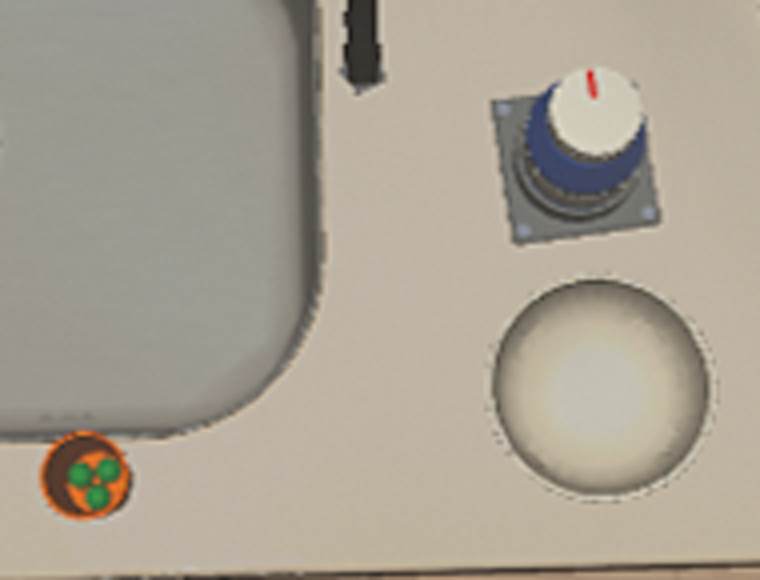

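The crop shows the cup rim centred at about (86,475), all three balls inside and the front sink edge right behind it. The cap's red pointer faces +x, and the bowl is centred at about (602,388). The measured heights match the text (rim 66, cap top 145, bowl 60).

The moves can't tilt the tool, so I'll tip the cup by pivoting it between the pads against fixed edges. First I move towards the bowl and look with the wrist camera.

```bash
python3 -m handwheel '[{"roll":0.107},{"roll":0.107},{"roll":0.107},{"tx":16.3,"ty":-36.6},{"tx":16.3,"ty":-36.6},{"tx":16.3,"ty":-36.6},{"tx":16.3,"ty":-36.6},{"tx":16.3,"ty":-36.6},{"tx":16.3,"ty":-36.6},{"tx":16.3,"ty":-36.6},{"tx":16.3,"ty":-36.6},{"tx":16.3,"ty":-36.6}]' 40
python3 -m handwheel '[{"tx":16.3,"ty":-36.6},{"tx":16.3,"ty":-36.6},{"tx":16.3,"ty":-36.6},{"tx":16.3,"ty":-36.6},{"tx":16.3,"ty":-36.6},{"tx":16.3,"ty":-36.6},{}]'
python3 - <<'E'
from h import *
o=ctrl.get_obs(); im,d=optics.get_image("wrist"); K,E=T("wrist",o); P=cloud(d,K,E)
cv2.imwrite("pics/w1.png",im[:,:,::-1]); np.save("pics/w1P.npy",P)
print(o["q"],R.from_rotvec(o["tool_rot"]).as_matrix()[:,0])
for lo,hi in((.054,.066),(.138,.15)):
    s=P[(P[...,2]>lo)&(P[...,2]<hi)&(P[...,0]>.3)&(P[...,0]<.7)]
    if len(s): print(lo,len(s),np.percentile(s,[1,50,99],axis=0))
E
```

```text
[-1.366   0.0533  1.6141 -0.      1.476  -0.119 ] [0.948  0.3182 0.0002]$[0]: bad value
$[0]: bad value
```

View pics/w1.png

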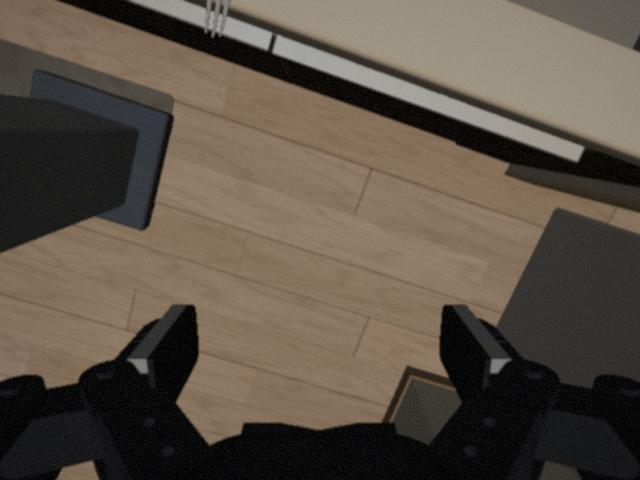

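The wrist view shows only floor and the counter edge, because the move was refused. Every row probably needs all four keys.

```bash
python3 -m handwheel '[{"tx":0,"ty":0,"tz":0,"roll":0.107},{"tx":0,"ty":0,"tz":0,"roll":0.107},{"tx":0,"ty":0,"tz":0,"roll":0.107},{"tx":16.3,"ty":-36.6,"tz":0,"roll":0},{"tx":16.3,"ty":-36.6,"tz":0,"roll":0},{"tx":16.3,"ty":-36.6,"tz":0,"roll":0},{"tx":16.3,"ty":-36.6,"tz":0,"roll":0},{"tx":16.3,"ty":-36.6,"tz":0,"roll":0},{"tx":16.3,"ty":-36.6,"tz":0,"roll":0},{"tx":16.3,"ty":-36.6,"tz":0,"roll":0},{"tx":16.3,"ty":-36.6,"tz":0,"roll":0},{"tx":16.3,"ty":-36.6,"tz":0,"roll":0}]' 40
python3 - <<'E'
from h import *
o=ctrl.get_obs(); im,d=optics.get_image("wrist"); K,E=T("wrist",o); P=cloud(d,K,E)
cv2.imwrite("pics/w1.png",im[:,:,::-1]); np.save("pics/w1P.npy",P)
print(o["q"],o["tool_pos"],R.from_rotvec(o["tool_rot"]).as_matrix()[:,0])
for lo,hi in((.054,.066),(.138,.15)):
    s=P[(P[...,2]>lo)&(P[...,2]<hi)&(P[...,0]>.3)&(P[...,0]<.7)]
    if len(s): print(lo,len(s),np.percentile(s,[1,50,99],axis=0))
E
```

```text
t: 1.15
tool_pos: [0.3448, -0.2608, 0.195]
tool_rot: [-3.142, -0.003, -0.0]
contact_force: [1.2, 1.0, 0.4]
opening: 0.0399
grip_force: 0.0
[-0.8201 -0.4383  2.0384  0.0002  1.5413  0.7485] [ 0.3448 -0.2608  0.195 ] [1.     0.0021 0.0002]
0.054 4010 [[ 0.3714 -0.1876  0.0542]
 [ 0.4313 -0.0673  0.0595]
 [ 0.497  -0.0403  0.0619]]
```

```bash
python3 -m handwheel '[{"tx":16.7,"ty":-36.2,"tz":0,"roll":0},{"tx":16.7,"ty":-36.2,"tz":0,"roll":0},{"tx":16.7,"ty":-36.2,"tz":0,"roll":0},{"tx":16.7,"ty":-36.2,"tz":0,"roll":0},{"tx":16.7,"ty":-36.2,"tz":0,"roll":0},{"tx":16.7,"ty":-36.2,"tz":0,"roll":0},{"tx":0,"ty":0,"tz":0,"roll":0}]'
python3 - <<'E'
from h import *
o=ctrl.get_obs(); im,d=optics.get_image("wrist"); K,E=T("wrist",o); P=cloud(d,K,E)
cv2.imwrite("pics/w2.png",im[:,:,::-1]); np.save("pics/w2P.npy",P)
print(o["tool_pos"])
for lo,hi in((.054,.066),(.138,.15),(.1,.13),(.02,.04)):
    s=P[(P[...,2]>lo)&(P[...,2]<hi)&(P[...,0]>.3)&(P[...,0]<.7)&(P[...,1]<.1)]
    if len(s): print(lo,len(s),np.percentile(s,[1,50,99],axis=0))
E
```

```text
t: 1.78
tool_pos: [0.4455, -0.0394, 0.1951]
tool_rot: [-3.139, -0.018, -0.001]
contact_force: [-0.1, 0.6, 1.2]
opening: 0.0401
grip_force: 0.0
[ 0.4455 -0.0394  0.1951]
0.054 4183 [[ 0.3731 -0.1862  0.0542]
 [ 0.4632 -0.1217  0.0594]
 [ 0.591  -0.0397  0.0645]]
0.1 1378 [[ 0.576  -0.1317  0.1001]
 [ 0.5806 -0.1053  0.1061]
 [ 0.5875 -0.0854  0.129 ]]
0.02 10442 [[ 0.3804 -0.1781  0.0201]
 [ 0.4516 -0.1189  0.0284]
 [ 0.5983 -0.05    0.0397]]
```

View pics/w2.png

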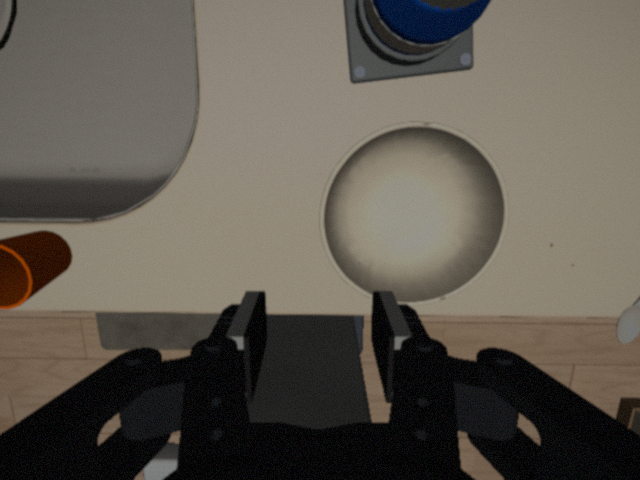

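The wrist view shows the bowl rim centred at about (413,212). The holder's front edge is near row 78, and the fingers sit beside the bowl's left rim. I'll grip that rim and slide the bowl 33 mm towards the bottle, so the pour lands well inside it.

```bash
python3 -m handwheel '[{"tx":0,"ty":3,"tz":38,"roll":0},{"tx":0,"ty":2,"tz":38,"roll":0},{"tx":0,"ty":0,"tz":38,"roll":0},{"tx":0,"ty":0,"tz":36,"roll":0},{"tx":0,"ty":0,"tz":0,"roll":0}]' 40 20
python3 -m handwheel '[{"tx":0,"ty":0,"tz":0,"roll":0},{"tx":0,"ty":0,"tz":0,"roll":0},{"tx":0,"ty":0,"tz":0,"roll":0},{"tx":0,"ty":0,"tz":0,"roll":0},{"tx":4,"ty":0,"tz":0,"roll":0},{"tx":7,"ty":0,"tz":0,"roll":0},{"tx":7,"ty":0,"tz":0,"roll":0},{"tx":7,"ty":0,"tz":0,"roll":0},{"tx":5,"ty":0,"tz":0,"roll":0},{"tx":3,"ty":0,"tz":0,"roll":0},{"tx":0,"ty":0,"tz":0,"roll":0}]' 0 20
python3 -m handwheel '[{"tx":0,"ty":0,"tz":0,"roll":0},{"tx":0,"ty":0,"tz":0,"roll":0},{"tx":0,"ty":0,"tz":0,"roll":0},{"tx":0,"ty":0,"tz":-30,"roll":0},{"tx":0,"ty":0,"tz":-40,"roll":0},{"tx":0,"ty":0,"tz":-40,"roll":0},{"tx":0,"ty":0,"tz":-40,"roll":0},{"tx":-14,"ty":-36,"tz":0,"roll":0},{"tx":-14,"ty":-36,"tz":0,"roll":0},{"tx":0,"ty":0,"tz":0,"roll":0}]' 50
python3 - <<'E'
from h import *
o=ctrl.get_obs(); im,d=optics.get_image("wrist"); K,E=T("wrist",o); P=cloud(d,K,E)
cv2.imwrite("pics/w3.png",im[:,:,::-1]); np.save("pics/w3P.npy",P)
for lo,hi in((.054,.066),):
    s=P[(P[...,2]>lo)&(P[...,2]<hi)&(P[...,0]>.3)&(P[...,0]<.7)&(P[...,1]<.1)]
    print(np.percentile(s,[1,50,99],axis=0))
s=P[(P[...,2]>.055)&(P[...,2]<.07)&(P[...,1]>.12)]; print("cup",np.percentile(s,[1,50,99],axis=0))
# sink edge profile at y=.26
for y in(.2,.23,.26,.29):
    m=(abs(P[...,1]-y)<.004)&(P[...,0]>.34)&(P[...,0]<.52)&(P[...,2]<.01); q=P[m]; 
    for x in np.arange(.36,.5,.01):
        z=q[abs(q[:,0]-x)<.005][:,2]
        print(round(np.median(z)*1000) if len(z) else None,end=" ")
    print(y)
i=optics.get_image("top")[0]; cv2.imwrite("pics/top1.png",i[:,:,::-1])
d=optics.get_image("top")[1]; K,E=T("top"); P=cloud(d,K,E); s=P[250:325,330:410].reshape(-1,3); s=s[(s[:,2]>.052)&(s[:,2]<.066)]; print(s.min(0),s.max(0))
E
```

```text
t: 2.25
tool_pos: [0.4372, -0.0494, 0.0372]
tool_rot: [-3.138, -0.002, 0.024]
contact_force: [-1.4, 1.0, -1.8]
opening: 0.0402
grip_force: 0.0
t: 3.17
tool_pos: [0.4779, -0.0501, 0.0452]
tool_rot: [-3.142, -0.005, 0.0]
contact_force: [0.7, -0.0, -0.5]
opening: 0.0003
grip_force: 0.0
t: 4.0
tool_pos: [0.4477, 0.0258, 0.1965]
tool_rot: [-3.139, -0.011, -0.003]
contact_force: [-0.2, -0.9, -0.7]
opening: 0.0502
grip_force: 0.0
[[ 0.3724 -0.1861  0.0541]
 [ 0.4633 -0.1196  0.0593]
 [ 0.5979 -0.0396  0.065 ]]
cup [[0.3675 0.1946 0.0552]
 [0.3934 0.2288 0.0638]
 [0.4229 0.2501 0.0672]]
0 0 0 0 1 0 -1 -45 -129 -163 -169 -172 -173 -174 -174 0.2
0 None None None None None -1 -47 -128 -162 -169 -172 -173 -174 -174 0.23
None None None None None 0 0 -46 -127 -163 -169 -172 -173 -174 -175 0.26
None None None 1 0 0 0 -48 -129 -163 -168 -172 -173 -174 -175 0.29
[ 0.3692 -0.1895  0.052 ] [ 0.5175 -0.0582  0.0645]
```

The bowl did not move: the fingers slid off the rim and closed empty. The bowl is still centred at (.444,-.114). Instead I'll put the open fingers inside the bowl and push its inner wall.

```bash
python3 -m handwheel '[{"tx":-1,"ty":35,"tz":0,"roll":0},{"tx":-1,"ty":35,"tz":0,"roll":0},{"tx":-1,"ty":35,"tz":0,"roll":0},{"tx":-1,"ty":35,"tz":0,"roll":0},{"tx":0,"ty":0,"tz":0,"roll":0},{"tx":0,"ty":0,"tz":40,"roll":0},{"tx":0,"ty":0,"tz":40,"roll":0},{"tx":0,"ty":0,"tz":40,"roll":0},{"tx":0,"ty":0,"tz":30,"roll":0},{"tx":0,"ty":0,"tz":22,"roll":0},{"tx":0,"ty":0,"tz":0,"roll":0}]' 85
python3 -m handwheel '[{"tx":5,"ty":0,"tz":0,"roll":0},{"tx":5,"ty":0,"tz":0,"roll":0},{"tx":5,"ty":0,"tz":0,"roll":0},{"tx":5,"ty":0,"tz":0,"roll":0},{"tx":5,"ty":0,"tz":0,"roll":0},{"tx":5,"ty":0,"tz":0,"roll":0}]'
python3 -m handwheel '[{"tx":5,"ty":0,"tz":0,"roll":0},{"tx":5,"ty":0,"tz":0,"roll":0},{"tx":5,"ty":0,"tz":0,"roll":0},{"tx":5,"ty":0,"tz":0,"roll":0},{"tx":0,"ty":0,"tz":0,"roll":0}]'
python3 - <<'E'
from h import *
i,d=optics.get_image("top"); cv2.imwrite("pics/top2.png",i[:,:,::-1])
K,E=T("top"); P=cloud(d,K,E); s=P[250:325,330:410].reshape(-1,3); s=s[(s[:,2]>.052)&(s[:,2]<.066)]; print(s.min(0),s.max(0))
E
```

```text
t: 5.07
tool_pos: [0.4405, -0.1166, 0.0172]
tool_rot: [-3.137, -0.002, 0.017]
contact_force: [-0.3, 1.2, -1.2]
opening: 0.085
grip_force: 0.0
t: 5.57
tool_pos: [0.4769, -0.1184, 0.0245]
tool_rot: [3.141, 0.005, 0.003]
contact_force: [-0.3, 0.2, -0.5]
opening: 0.085
grip_force: 0.0
t: 5.98
tool_pos: [0.4963, -0.1181, 0.0234]
tool_rot: [3.141, 0.005, 0.001]
contact_force: [0.7, -0.1, -0.3]
opening: 0.085
grip_force: 0.0
[ 0.4491 -0.1821  0.0527] [ 0.4887 -0.0418  0.0656]
```

```bash
python3 -m handwheel '[{"tx":0,"ty":0,"tz":-40,"roll":0},{"tx":0,"ty":0,"tz":-40,"roll":0},{"tx":0,"ty":0,"tz":-40,"roll":0},{"tx":0,"ty":0,"tz":-40,"roll":0},{"tx":-12,"ty":-35,"tz":0,"roll":0},{"tx":-12,"ty":-35,"tz":0,"roll":0},{"tx":-12,"ty":-35,"tz":0,"roll":0},{"tx":-12,"ty":-35,"tz":0,"roll":0},{"tx":0,"ty":0,"tz":0,"roll":0}]'
python3 - <<'E'
from h import *
o=ctrl.get_obs()
for n in("top","wrist"):
    K,E=T(n,o); i,d=optics.get_image(n); cv2.imwrite(f"pics/{n}3.png",i[:,:,::-1])
    P=cloud(d,K,E)
    s=P.reshape(-1,3); s=s[(s[:,2]>.054)&(s[:,2]<.066)&(s[:,1]<0)&(s[:,1]>-.25)&(s[:,0]>.33)&(s[:,0]<.555)]; print(n,s.min(0),s.max(0))
E
```

```text
t: 6.78
tool_pos: [0.445, 0.0263, 0.1831]
tool_rot: [-3.139, -0.013, 0.001]
contact_force: [0.2, -0.3, 0.7]
opening: 0.0848
grip_force: 0.0
top [ 0.3692 -0.1885  0.054 ] [ 0.5171 -0.0555  0.0658]
wrist [ 0.3702 -0.1856  0.054 ] [ 0.5183 -0.0361  0.0625]
```

The bowl still hasn't moved and the forces were near zero, so I'll check where the fingertips really are.

```bash
python3 - <<'E'
from h import *
o=ctrl.get_obs(); i,d=optics.get_image("wrist"); p=optics.camera_params("wrist"); 
P=cloud(d,p["mtx"],p["tool_from_camera"])
m=(d>0)&(P[...,2]<.03); s=P[m]
for z in np.arange(-.1,.03,.01):
    q=s[(s[:,2]>z)&(s[:,2]<=z+.01)]
    if len(q): print(round(z,3),len(q),q.min(0),q.max(0), "inner |y|",np.abs(q[:,1]).min())
W=cloud(d,*T("wrist",o))
q=W[(W[...,2]>.003)&(W[...,2]<.07)&(W[...,0]>.33)&(W[...,0]<.56)&(W[...,1]<0)&(W[...,1]>-.25)]
r=np.hypot(q[:,0]-.444,q[:,1]+.114)
for z in np.arange(0,.066,.006):
    a=r[(q[:,2]>z)&(q[:,2]<z+.006)]; print("z",round(z,3),len(a),np.percentile(a,[2,50,98]) if len(a) else "")
E
```

```text
-0.1 5710 [-0.0137 -0.0735 -0.1   ] [ 0.0146  0.074  -0.09  ] inner |y| 0.037294867470107296
-0.09 2373 [-0.0039 -0.0554 -0.09  ] [ 0.0126  0.0552 -0.08  ] inner |y| 0.04149434722637402
-0.08 2921 [-0.0118 -0.0575 -0.08  ] [ 0.0117  0.0562 -0.07  ] inner |y| 0.041413787452039774
-0.07 2471 [-0.0118 -0.0567 -0.07  ] [ 0.0118  0.056  -0.06  ] inner |y| 0.041458255232613345
-0.06 1618 [-0.011  -0.0562 -0.06  ] [ 0.0117  0.0562 -0.05  ] inner |y| 0.04166369598227376
-0.05 82 [-0.0081 -0.0435 -0.05  ] [ 0.0089  0.0426 -0.0477] inner |y| 0.041897070459184685
z 0.0 84 [0.1123 0.1145 0.1253]
z 0.006 2889 [0.0047 0.0242 0.122 ]
z 0.012 6801 [0.0093 0.0378 0.0482]
z 0.018 4616 [0.0452 0.0523 0.0578]
z 0.024 2906 [0.0552 0.0591 0.0622]
z 0.03 2579 [0.0603 0.0631 0.0655]
z 0.036 1918 [0.0637 0.0656 0.0676]
z 0.042 1997 [0.0658 0.0677 0.0695]
z 0.048 1704 [0.0678 0.0691 0.0749]
z 0.054 3271 [0.0689 0.0711 0.0758]
z 0.06 1072 [0.07   0.0727 0.0756]
```

View pics/wrist3.png

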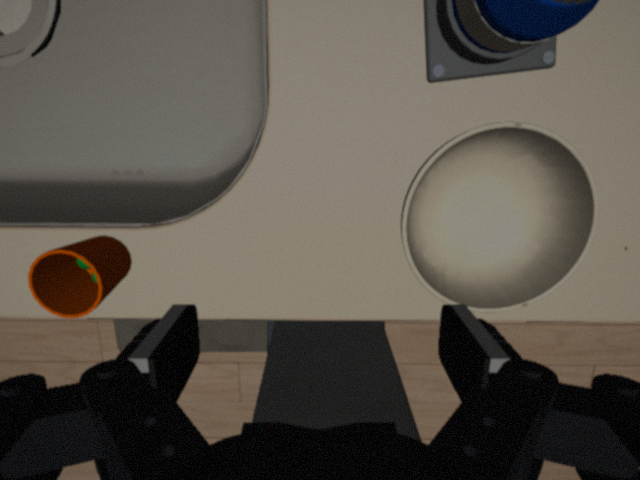

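The wrist view and its depth show the fingertips about 48 mm behind the stated TCP when open, and about 39 mm at 40 mm opening. That is roughly 35 mm more than stated. It explains why the fingers never touched the bowl: they stayed above its rim. I'll work with the tip at TCP − 35 mm (shut) and push again, lower.

```bash
python3 -m handwheel '[{"tx":0,"ty":35,"tz":0,"roll":0},{"tx":0,"ty":35,"tz":0,"roll":0},{"tx":0,"ty":35,"tz":0,"roll":0},{"tx":0,"ty":35,"tz":0,"roll":0},{"tx":0,"ty":0,"tz":20,"roll":0},{"tx":0,"ty":0,"tz":40,"roll":0},{"tx":0,"ty":0,"tz":40,"roll":0},{"tx":0,"ty":0,"tz":40,"roll":0},{"tx":0,"ty":0,"tz":30,"roll":0},{"tx":0,"ty":0,"tz":20,"roll":0},{"tx":0,"ty":0,"tz":6,"roll":0},{"tx":0,"ty":0,"tz":0,"roll":0}]' 85
python3 -m handwheel '[{"tx":6,"ty":0,"tz":0,"roll":0},{"tx":6,"ty":0,"tz":0,"roll":0},{"tx":6,"ty":0,"tz":0,"roll":0},{"tx":5,"ty":0,"tz":0,"roll":0},{"tx":5,"ty":0,"tz":0,"roll":0}]'
python3 -m handwheel '[{"tx":5,"ty":0,"tz":0,"roll":0},{"tx":5,"ty":0,"tz":0,"roll":0},{"tx":5,"ty":0,"tz":0,"roll":0},{"tx":5,"ty":0,"tz":0,"roll":0},{"tx":3,"ty":0,"tz":0,"roll":0},{"tx":0,"ty":0,"tz":0,"roll":0}]'
python3 -m handwheel '[{"tx":-12,"ty":0,"tz":-20,"roll":0},{"tx":0,"ty":0,"tz":-40,"roll":0},{"tx":0,"ty":0,"tz":-40,"roll":0},{"tx":0,"ty":0,"tz":-40,"roll":0},{"tx":-12,"ty":-35,"tz":0,"roll":0},{"tx":-12,"ty":-35,"tz":0,"roll":0},{"tx":-12,"ty":-35,"tz":0,"roll":0},{"tx":-12,"ty":-35,"tz":0,"roll":0},{"tx":0,"ty":0,"tz":0,"roll":0}]'
python3 - <<'E'
from h import *
o=ctrl.get_obs()
for n in("top","wrist"):
    K,E=T(n,o); i,d=optics.get_image(n); cv2.imwrite(f"pics/{n}4.png",i[:,:,::-1])
    P=cloud(d,K,E)
    s=P.reshape(-1,3); s=s[(s[:,2]>.054)&(s[:,2]<.066)&(s[:,1]<0)&(s[:,1]>-.25)&(s[:,0]>.33)&(s[:,0]<.565)]; print(n,s.min(0),s.max(0))
E
```

```text
t: 7.93
tool_pos: [0.4462, -0.1189, -0.0138]
tool_rot: [-3.14, -0.001, 0.006]
contact_force: [-0.1, 1.7, 0.3]
opening: 0.0851
grip_force: 0.8
t: 8.35
tool_pos: [0.4761, -0.1185, -0.0122]
tool_rot: [3.141, 0.005, -0.0]
contact_force: [-4.4, -0.1, 4.0]
opening: 0.085
grip_force: 2.7
t: 8.85
tool_pos: [0.5025, -0.1192, -0.0093]
tool_rot: [3.139, 0.005, 0.01]
contact_force: [-1.9, -0.3, 10.9]
opening: 0.0851
grip_force: 6.2
t: 9.6
tool_pos: [0.4372, 0.0265, 0.1277]
tool_rot: [-3.139, -0.013, -0.003]
contact_force: [1.1, -0.7, -0.8]
opening: 0.0848
grip_force: 0.0
top [ 0.3894 -0.1951  0.054 ] [ 0.5359 -0.0541  0.0652]
wrist [ 0.3882 -0.18    0.054 ] [ 0.5367 -0.0409  0.062 ]
```

The bowl slid about 19 mm and is now centred at (.463,-.118), which is good enough. Next I grip the cup at about 40 mm height, using the corrected finger length.

```bash
python3 -m handwheel '[{"tx":-8.4,"ty":-39,"tz":0,"roll":0},{"tx":-8.4,"ty":-39,"tz":0,"roll":0},{"tx":-8.4,"ty":-39,"tz":0,"roll":0},{"tx":-8.4,"ty":-39,"tz":0,"roll":0},{"tx":-8.4,"ty":-39,"tz":0,"roll":0},{"tx":0,"ty":0,"tz":0,"roll":0},{"tx":0,"ty":0,"tz":35,"roll":0},{"tx":0,"ty":0,"tz":35,"roll":0},{"tx":0,"ty":0,"tz":35,"roll":0},{"tx":0,"ty":0,"tz":25,"roll":0},{"tx":0,"ty":0,"tz":17,"roll":0},{"tx":0,"ty":0,"tz":0,"roll":0}]' 85
python3 -m handwheel '[{"tx":0,"ty":0,"tz":0,"roll":0},{"tx":0,"ty":0,"tz":0,"roll":0},{"tx":0,"ty":0,"tz":0,"roll":0},{"tx":0,"ty":0,"tz":0,"roll":0},{"tx":0,"ty":0,"tz":0,"roll":0}]' 40 25
```

```text
t: 10.7
tool_pos: [0.393, 0.2145, -0.0239]
tool_rot: [3.139, 0.001, -0.012]
contact_force: [-1.2, -0.2, -1.3]
opening: 0.0847
grip_force: 0.0
t: 11.12
tool_pos: [0.3977, 0.2171, -0.0175]
tool_rot: [-3.141, -0.005, -0.007]
contact_force: [-0.4, -1.8, 5.7]
opening: 0.056
grip_force: 24.9
```

```bash
python3 -m handwheel '[{"tx":0,"ty":0,"tz":-20,"roll":0},{"tx":0,"ty":0,"tz":-30,"roll":0},{"tx":0,"ty":0,"tz":-20,"roll":0},{"tx":18,"ty":-12,"tz":0,"roll":0},{"tx":18,"ty":-12,"tz":0,"roll":0},{"tx":18,"ty":-12,"tz":0,"roll":0},{"tx":16,"ty":-12,"tz":0,"roll":0},{"tx":0,"ty":0,"tz":25,"roll":0},{"tx":0,"ty":0,"tz":30,"roll":0},{"tx":0,"ty":0,"tz":20,"roll":0},{"tx":0,"ty":0,"tz":7,"roll":0},{"tx":0,"ty":0,"tz":0,"roll":0}]'
python3 -m handwheel '[{"tx":-8,"ty":0,"tz":0,"roll":0},{"tx":-8,"ty":0,"tz":0,"roll":0},{"tx":-6,"ty":0,"tz":0,"roll":0},{"tx":-5,"ty":0,"tz":0,"roll":0},{"tx":-5,"ty":0,"tz":0,"roll":0}]'
python3 -c '
from h import *
i,d=optics.get_image("wrist"); cv2.imwrite("pics/w5.png",i[:,:,::-1])
i,d=optics.get_image("scene"); cv2.imwrite("pics/s5.png",cv2.resize(i[240:360,200:360],(800,600),interpolation=cv2.INTER_CUBIC)[:,:,::-1])'
```

```text
t: 12.12
tool_pos: [0.4629, 0.264, -0.0341]
tool_rot: [3.14, 0.005, -0.008]
contact_force: [-0.3, -0.0, -2.0]
opening: 0.056
grip_force: 26.8
t: 12.53
tool_pos: [0.4357, 0.2655, -0.0295]
tool_rot: [-3.14, -0.005, -0.011]
contact_force: [7.0, -0.6, 3.6]
opening: 0.0561
grip_force: 24.8
```

View pics/s5.png

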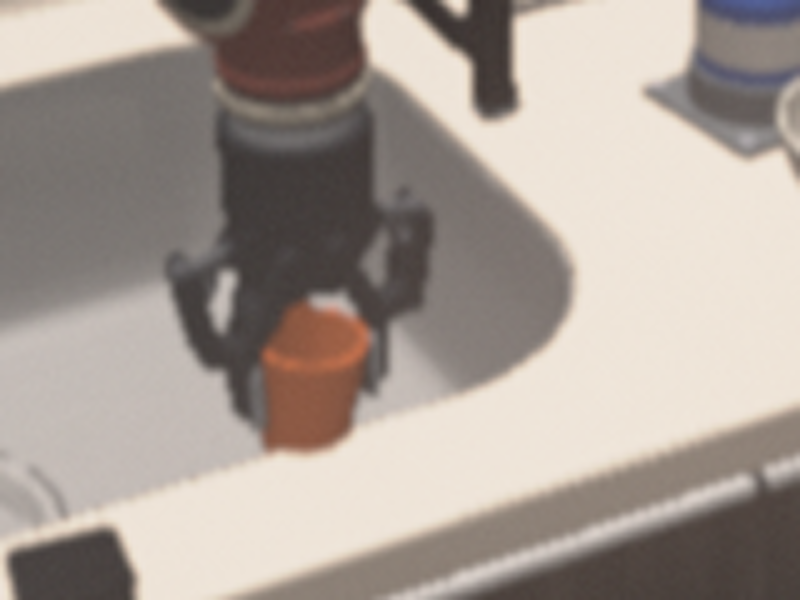

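The crop shows the cup in the fingers with its foot against the sink edge at about (310,450), and its mouth beginning to lean towards the robot with a 7 N push. I continue.

```bash
python3 -m handwheel '[{"tx":-5,"ty":0,"tz":0,"roll":0},{"tx":-5,"ty":0,"tz":0,"roll":0},{"tx":-5,"ty":0,"tz":0,"roll":0},{"tx":-5,"ty":0,"tz":0,"roll":0},{"tx":0,"ty":0,"tz":0,"roll":0}]'
python3 -m handwheel '[{"tx":-5,"ty":0,"tz":0,"roll":0},{"tx":-5,"ty":0,"tz":0,"roll":0},{"tx":-5,"ty":0,"tz":0,"roll":0},{"tx":-3,"ty":0,"tz":0,"roll":0},{"tx":0,"ty":0,"tz":0,"roll":0}]'
python3 -c '
from h import *
i,d=optics.get_image("scene"); cv2.imwrite("pics/s6.png",cv2.resize(i[240:360,200:360],(800,600),interpolation=cv2.INTER_CUBIC)[:,:,::-1])'
```

```text
t: 13.05
tool_pos: [0.4168, 0.2669, -0.0285]
tool_rot: [-3.137, -0.004, -0.012]
contact_force: [4.7, 1.7, 4.4]
opening: 0.0543
grip_force: 25.1
t: 13.47
tool_pos: [0.3954, 0.2651, -0.031]
tool_rot: [-3.141, -0.005, -0.001]
contact_force: [1.6, 1.0, 5.1]
opening: 0.0539
grip_force: 24.0
```

View pics/s6.png

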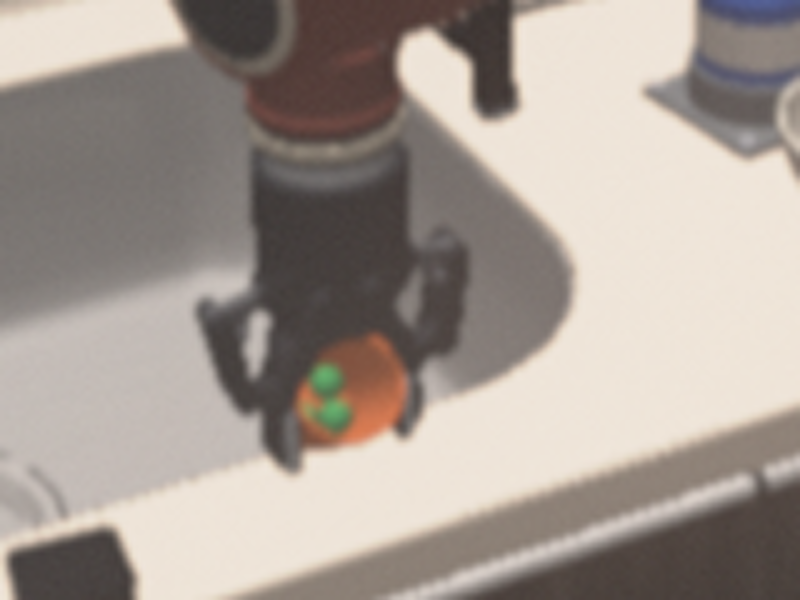

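The crop shows the cup tilted about 70° towards the robot, with green balls at (325,380) and (335,412) still inside. A little more tilt, then I measure the angle numerically.

```bash
python3 -m handwheel '[{"tx":-5,"ty":0,"tz":0,"roll":0},{"tx":-4,"ty":0,"tz":1,"roll":0},{"tx":0,"ty":0,"tz":0,"roll":0},{"tx":0,"ty":0,"tz":-15,"roll":0},{"tx":0,"ty":0,"tz":-20,"roll":0},{"tx":0,"ty":0,"tz":-20,"roll":0},{"tx":0,"ty":0,"tz":0,"roll":0}]'
cat > tilt.py <<'E'
from h import *
o=ctrl.get_obs(); i,d=optics.get_image("wrist"); p=optics.camera_params("wrist"); P=cloud(d,p["mtx"],p["tool_from_camera"])
h=cv2.cvtColor(i,cv2.COLOR_RGB2HSV); m=(h[...,0]<16)&(h[...,1]>120)&(h[...,2]>40)&(d>0)&(d<.3)&(abs(P[...,1])<.035)&(P[...,2]<.06)&(P[...,2]>-.13)
s=P[m]; print(len(s),np.percentile(s,[1,50,99],axis=0))
b=s[abs(s[:,1])<.004]
for x in np.arange(-.05,.09,.004):
    z=b[(b[:,0]>=x)&(b[:,0]<x+.004)][:,2]
    if len(z): print("x %.0f z %.1f..%.1f"%(x*1e3+2,z.min()*1e3,z.max()*1e3),end="; ")
g=(h[...,0]>40)&(h[...,0]<85)&(h[...,1]>90); print("green",g.sum())
E
python3 tilt.py; python3 - <<'E'
from h import *
n="scene"; i,d=optics.get_image(n); P=cloud(d,*T(n)); h=cv2.cvtColor(i,cv2.COLOR_RGB2HSV)
g=(h[...,0]>40)&(h[...,0]<85)&(h[...,1]>110); s=P[g]; print("green",g.sum(),np.median(s,axis=0) if len(s) else "")
m=(h[...,0]<12)&(h[...,1]>140)&(h[...,2]>120)&(P[...,1]>.2)&(P[...,1]<.33)&(P[...,0]<.5)&(P[...,0]>.3); m[:, :200]=0; s=P[m&(P[...,2]<.12)]; print("orange",len(s),np.percentile(s,[3,50,97],axis=0))
print(ctrl.get_obs()["tool_pos"])
E
```

```text
t: 14.1
tool_pos: [0.3866, 0.265, 0.0242]
tool_rot: [-3.141, -0.005, -0.001]
contact_force: [1.1, 0.3, -1.3]
opening: 0.0543
grip_force: 27.7
40253 [[ 0.0054 -0.0241 -0.1058]
 [ 0.0235 -0.0009 -0.0862]
 [ 0.0535  0.0229 -0.0573]]
x 8 z -110.8..-102.5; x 12 z -106.7..-98.6; x 16 z -102.9..-94.5; x 20 z -99.0..-90.5; x 24 z -94.6..-86.4; x 28 z -91.4..-83.1; x 32 z -87.0..-80.1; x 36 z -82.9..-75.6; x 40 z -78.9..-71.7; x 44 z -74.9..-68.3; x 48 z -70.9..-64.2; x 52 z -67.2..-59.5; x 56 z -63.5..-58.8; green 8393
green 0 
orange 83 [[0.3639 0.238  0.0653]
 [0.3871 0.2448 0.0835]
 [0.4192 0.2607 0.0992]]
[0.3849 0.2641 0.0211]
```

```bash
cat >> tilt.py <<'E'
s=P[g&(d>0)]; print("green tool",np.percentile(s,[2,50,98],axis=0)); cv2.imwrite("pics/wl.png",i[:,:,::-1])
E
python3 tilt.py
```

```text
40099 [[ 0.0055 -0.024  -0.1057]
 [ 0.0235 -0.0009 -0.0861]
 [ 0.0535  0.0229 -0.0572]]
x 8 z -107.0..-102.3; x 12 z -107.0..-99.0; x 16 z -102.3..-94.8; x 20 z -98.9..-91.1; x 24 z -94.9..-87.4; x 28 z -91.2..-83.2; x 32 z -87.6..-79.8; x 36 z -82.9..-75.6; x 40 z -78.9..-71.7; x 44 z -75.1..-67.9; x 48 z -70.8..-63.8; x 52 z -68.0..-60.3; x 56 z -64.1..-58.9; green 8344
green tool [[-0.0381 -0.1491 -0.1309]
 [ 0.0113 -0.0111 -0.1107]
 [ 0.0193  0.0579  0.0073]]
```

View pics/wl.png

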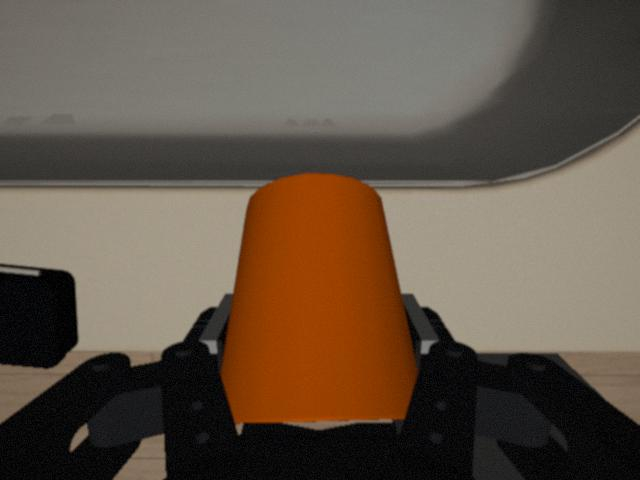

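The wrist view shows the cup's upper wall, its foot at (315,180) and its rim at row 420 right at the palm. So the gripper's palm stops the tilt at about 48°, because I hold too far below the rim. I'll right the cup against the sink wall after a half turn, set it down, and regrip right at the rim so it can turn freely.

```bash
python3 -m handwheel '[{"tx":0,"ty":0,"tz":-35,"roll":0},{"tx":35,"ty":0,"tz":0,"roll":-0.121},{"tx":35,"ty":0,"tz":0,"roll":-0.121},{"tx":35,"ty":0,"tz":0,"roll":-0.121},{"tx":0,"ty":0,"tz":0,"roll":-0.121},{"tx":0,"ty":0,"tz":0,"roll":-0.121},{"tx":0,"ty":0,"tz":0,"roll":-0.121},{"tx":0,"ty":0,"tz":0,"roll":-0.121},{"tx":0,"ty":0,"tz":0,"roll":-0.121},{"tx":0,"ty":0,"tz":0,"roll":-0.121},{"tx":0,"ty":0,"tz":0,"roll":-0.121},{"tx":0,"ty":0,"tz":0,"roll":-0.121}]' - 30
python3 -m handwheel '[{"tx":0,"ty":0,"tz":0,"roll":-0.121},{"tx":0,"ty":0,"tz":0,"roll":-0.121},{"tx":0,"ty":0,"tz":0,"roll":-0.121},{"tx":0,"ty":0,"tz":0,"roll":-0.121},{"tx":0,"ty":0,"tz":0,"roll":-0.121},{"tx":0,"ty":0,"tz":0,"roll":-0.121},{"tx":0,"ty":0,"tz":0,"roll":-0.121},{"tx":0,"ty":0,"tz":0,"roll":-0.121},{"tx":0,"ty":0,"tz":0,"roll":-0.121},{"tx":0,"ty":0,"tz":0,"roll":-0.121},{"tx":0,"ty":0,"tz":0,"roll":-0.121},{"tx":0,"ty":0,"tz":0,"roll":-0.121}]'
python3 -m handwheel '[{"tx":0,"ty":0,"tz":0,"roll":-0.121},{"tx":0,"ty":0,"tz":0,"roll":-0.121},{"tx":0,"ty":0,"tz":0,"roll":-0.121},{"tx":0,"ty":0,"tz":0,"roll":0}]'
```

```text
t: 15.25
tool_pos: [0.4878, 0.2766, 0.0541]
tool_rot: [-2.461, -1.949, 0.009]
contact_force: [-0.4, 0.4, -2.1]
opening: 0.054
grip_force: 31.5
t: 16.25
tool_pos: [0.4878, 0.2766, 0.0541]
tool_rot: [-0.546, -3.089, 0.005]
contact_force: [-0.8, -0.1, -2.9]
opening: 0.0538
grip_force: 31.4
t: 16.58
tool_pos: [0.488, 0.2767, 0.0543]
tool_rot: [0.014, -3.136, 0.003]
contact_force: [0.2, -0.1, -1.3]
opening: 0.0543
grip_force: 31.5
```

```bash
python3 -m handwheel '[{"tx":-8,"ty":0,"tz":20,"roll":0},{"tx":0,"ty":0,"tz":35,"roll":0},{"tx":0,"ty":0,"tz":30,"roll":0},{"tx":0,"ty":0,"tz":22,"roll":0},{"tx":0,"ty":0,"tz":11,"roll":0},{"tx":0,"ty":0,"tz":0,"roll":0},{"tx":6,"ty":0,"tz":0,"roll":0},{"tx":6,"ty":0,"tz":0,"roll":0},{"tx":5,"ty":0,"tz":0,"roll":0},{"tx":0,"ty":0,"tz":0,"roll":0}]'
python3 -m handwheel '[{"tx":5,"ty":0,"tz":0,"roll":0},{"tx":5,"ty":0,"tz":0,"roll":0},{"tx":5,"ty":0,"tz":0,"roll":0},{"tx":0,"ty":0,"tz":0,"roll":0}]'
python3 tilt.py
```

```text
t: 17.42
tool_pos: [0.4807, 0.2779, -0.0593]
tool_rot: [-0.012, 3.14, 0.001]
contact_force: [-0.4, -0.2, -1.4]
opening: 0.054
grip_force: 31.6
t: 17.75
tool_pos: [0.4656, 0.2775, -0.0604]
tool_rot: [-0.012, 3.141, 0.0]
contact_force: [1.3, 1.3, -0.0]
opening: 0.0541
grip_force: 31.5
38708 [[ 0.0059 -0.0233 -0.1058]
 [ 0.0233 -0.0002 -0.0869]
 [ 0.053   0.0237 -0.061 ]]
x 8 z -107.1..-102.5; x 12 z -107.6..-99.3; x 16 z -103.4..-95.3; x 20 z -99.4..-91.6; x 24 z -94.9..-88.0; x 28 z -92.1..-83.2; x 32 z -87.3..-79.7; x 36 z -83.4..-76.1; x 40 z -79.0..-72.6; x 44 z -75.6..-68.0; x 48 z -71.5..-64.2; x 52 z -67.9..-61.0; x 56 z -63.7..-59.8; green 8803
green tool [[-0.0078 -0.0581 -0.131 ]
 [ 0.0121  0.0013 -0.1126]
 [ 0.0198  0.0585 -0.0808]]
```

The foot's far edge was just riding above the sink edge. I back off, go 15 mm lower and push again.

```bash
python3 -m handwheel '[{"tx":-15,"ty":0,"tz":-3,"roll":0},{"tx":-13,"ty":0,"tz":0,"roll":0},{"tx":0,"ty":0,"tz":10,"roll":0},{"tx":0,"ty":0,"tz":9,"roll":0},{"tx":0,"ty":0,"tz":0,"roll":0},{"tx":5,"ty":0,"tz":0,"roll":0},{"tx":5,"ty":0,"tz":0,"roll":0},{"tx":5,"ty":0,"tz":0,"roll":0}]'
python3 -m handwheel '[{"tx":5,"ty":0,"tz":0,"roll":0},{"tx":5,"ty":0,"tz":0,"roll":0},{"tx":5,"ty":0,"tz":0,"roll":0},{"tx":0,"ty":0,"tz":0,"roll":0}]'
python3 -m handwheel '[{"tx":4,"ty":0,"tz":0,"roll":0},{"tx":4,"ty":0,"tz":0,"roll":0},{"tx":0,"ty":0,"tz":0,"roll":0}]'
python3 tilt.py
```

```text
t: 18.47
tool_pos: [0.4778, 0.2774, -0.077]
tool_rot: [0.012, -3.141, 0.0]
contact_force: [0.7, -0.2, -2.5]
opening: 0.054
grip_force: 31.6
t: 18.8
tool_pos: [0.468, 0.2778, -0.0736]
tool_rot: [-0.013, 3.132, 0.001]
contact_force: [5.2, -3.0, 2.8]
opening: 0.0538
grip_force: 29.1
t: 19.05
tool_pos: [0.4637, 0.2781, -0.0713]
tool_rot: [-0.014, 3.126, 0.002]
contact_force: [9.0, -6.2, 9.6]
opening: 0.0542
grip_force: 25.2
31534 [[-0.0249 -0.0235 -0.1045]
 [ 0.0186  0.     -0.0855]
 [ 0.0377  0.0243 -0.0619]]
x -28 z -68.0..-64.2; x -24 z -68.2..-60.6; x -20 z -64.1..-60.9; x 8 z -110.2..-109.4; x 12 z -112.2..-100.2; x 16 z -105.0..-94.5; x 20 z -99.3..-89.0; x 24 z -92.8..-83.8; x 28 z -87.4..-78.8; x 32 z -82.1..-72.9; x 36 z -76.3..-67.2; x 40 z -71.0..-67.1; green 9032
green tool [[-0.0079 -0.0577 -0.1311]
 [ 0.0121  0.0008 -0.1121]
 [ 0.0199  0.0585 -0.0791]]
```

The cup is jamming: friction on the sliding foot opposes the turn. I'll press the foot lower on the wall and pull up while pushing in, so friction helps.

```bash
python3 -m handwheel '[{"tx":-15,"ty":0,"tz":0,"roll":0},{"tx":-17,"ty":0,"tz":0,"roll":0},{"tx":0,"ty":0,"tz":11,"roll":0},{"tx":0,"ty":0,"tz":10,"roll":0},{"tx":3,"ty":0,"tz":0,"roll":0},{"tx":5,"ty":0,"tz":0,"roll":0},{"tx":0,"ty":0,"tz":0,"roll":0}]' - 25
python3 -m handwheel '[{"tx":5,"ty":0,"tz":-4,"roll":0},{"tx":4,"ty":0,"tz":-4.5,"roll":0},{"tx":4,"ty":0,"tz":-4.5,"roll":0},{"tx":4,"ty":0,"tz":-4.5,"roll":0},{"tx":0,"ty":0,"tz":0,"roll":0}]'
python3 tilt.py
python3 -m handwheel '[{"tx":4,"ty":0,"tz":-4.5,"roll":0},{"tx":4,"ty":0,"tz":-4.5,"roll":0},{"tx":4,"ty":0,"tz":-4.5,"roll":0},{"tx":0,"ty":0,"tz":0,"roll":0}]'
python3 tilt.py
```

```text
t: 19.68
tool_pos: [0.4839, 0.2782, -0.096]
tool_rot: [-0.013, 3.132, 0.002]
contact_force: [9.7, -1.9, 2.1]
opening: 0.0537
grip_force: 20.6
t: 20.1
tool_pos: [0.4632, 0.2779, -0.0795]
tool_rot: [-0.012, 3.139, 0.001]
contact_force: [3.6, -0.5, 1.1]
opening: 0.0536
grip_force: 17.8
24575 [[-0.0284 -0.024  -0.0933]
 [ 0.0139  0.0002 -0.0674]
 [ 0.0246  0.0249 -0.0372]]
x -32 z -62.9..-61.8; x -28 z -64.9..-51.0; x -24 z -57.6..-46.9; x 8 z -110.4..-108.9; x 12 z -111.7..-109.8; x 16 z -94.4..-88.6; x 20 z -94.1..-59.0; x 24 z -69.2..-39.4; green 10205
green tool [[-0.0163 -0.0574 -0.1307]
 [ 0.0118 -0.0005 -0.1103]
 [ 0.0197  0.0584 -0.0522]]
t: 20.48
tool_pos: [0.4495, 0.2769, -0.0668]
tool_rot: [0.012, -3.14, 0.001]
contact_force: [1.0, 0.3, -1.0]
opening: 0.0535
grip_force: 23.0
16716 [[-0.0319 -0.0242 -0.087 ]
 [-0.0062  0.0005 -0.0639]
 [ 0.0199  0.0251 -0.0348]]
x -32 z -61.8..-50.3; x -28 z -54.8..-24.6; x -24 z -26.7..-24.9; x -20 z -25.9..-23.8; x -16 z -44.6..-24.5; x -12 z -46.8..-32.3; x -8 z -36.9..-36.2; x 8 z -109.5..-109.5; x 16 z -86.4..-44.8; x 20 z -87.4..-60.2; green 13428
green tool [[-0.0242 -0.057  -0.1305]
 [ 0.0107  0.0006 -0.1007]
 [ 0.0196  0.0576 -0.0389]]
```

```bash
python3 -m handwheel '[{"tx":-6,"ty":0,"tz":-30,"roll":0},{"tx":0,"ty":0,"tz":-30,"roll":0},{"tx":0,"ty":0,"tz":-20,"roll":0},{"tx":25,"ty":0,"tz":0,"roll":0},{"tx":25,"ty":0,"tz":0,"roll":0},{"tx":20,"ty":0,"tz":0,"roll":0},{"tx":0,"ty":0,"tz":15,"roll":0},{"tx":0,"ty":0,"tz":10,"roll":0},{"tx":0,"ty":0,"tz":4,"roll":0},{"tx":0,"ty":0,"tz":0,"roll":0}]'
python3 -m handwheel '[{"tx":0,"ty":0,"tz":3,"roll":0},{"tx":0,"ty":0,"tz":2,"roll":0},{"tx":0,"ty":0,"tz":0,"roll":0}]'
python3 tilt.py
```

```text
t: 21.37
tool_pos: [0.3855, 0.2759, -0.0176]
tool_rot: [0.011, -3.137, 0.003]
contact_force: [-0.7, -0.7, -1.9]
opening: 0.0535
grip_force: 24.1
t: 21.62
tool_pos: [0.3883, 0.2769, -0.019]
tool_rot: [-0.011, 3.141, -0.001]
contact_force: [-3.2, -3.0, 6.7]
opening: 0.0534
grip_force: 23.7
22176 [[-0.0309 -0.0241 -0.0887]
 [ 0.0044  0.0002 -0.061 ]
 [ 0.0192  0.0249 -0.0269]]
x -32 z -62.3..-46.0; x -28 z -62.5..-34.8; x -24 z -37.4..-37.4; x 8 z -110.2..-109.5; x 12 z -111.2..-109.7; x 16 z -89.3..-24.2; x 20 z -89.6..-25.8; green 10867
green tool [[-0.0198 -0.059  -0.1308]
 [ 0.012   0.0029 -0.1076]
 [ 0.0439  0.1183  0.3865]]
```

```bash
python3 -m handwheel '[{"tx":0,"ty":0,"tz":2.5,"roll":0},{"tx":0,"ty":0,"tz":2,"roll":0},{"tx":0,"ty":0,"tz":0,"roll":0}]'
python3 -m handwheel '[{"tx":0,"ty":0,"tz":0,"roll":0},{"tx":0,"ty":0,"tz":0,"roll":0},{"tx":0,"ty":0,"tz":0,"roll":0},{"tx":0,"ty":0,"tz":-12,"roll":0},{"tx":0,"ty":0,"tz":-15,"roll":0},{"tx":0,"ty":0,"tz":0,"roll":0}]' 85
python3 - <<'E'
from h import *
o=ctrl.get_obs(); print(o["tool_pos"])
for n in("wrist","scene"):
    i,d=optics.get_image(n); P=cloud(d,*T(n,o)); h=cv2.cvtColor(i,cv2.COLOR_RGB2HSV); cv2.imwrite(f"pics/{n}7.png",i[:,:,::-1])
    m=(h[...,0]<16)&(h[...,1]>120)&(h[...,2]>40)&(d>0)&(P[...,2]>.0)&(P[...,2]<.1)&(P[...,1]>.2)&(P[...,1]<.35)&(P[...,0]>.33)&(P[...,0]<.46); s=P[m]
    print(n,len(s),np.percentile(s,[2,50,98],axis=0)); r=s[s[:,2]>.06]; print(" rim",np.percentile(r,[2,50,98],axis=0))
    g=(h[...,0]>40)&(h[...,0]<85)&(h[...,1]>110)&(P[...,2]<.1)&(P[...,1]>.2)&(P[...,0]>.3); print(" green",g.sum(),np.median(P[g],axis=0) if g.any() else "")
E
```

```text
t: 21.92
tool_pos: [0.3916, 0.2779, -0.0197]
tool_rot: [-0.011, 3.136, 0.001]
contact_force: [-6.8, -7.1, 24.8]
opening: 0.0539
grip_force: 19.4
t: 22.42
tool_pos: [0.3889, 0.2777, 0.004]
tool_rot: [-0.011, 3.138, 0.003]
contact_force: [1.5, 0.9, 0.5]
opening: 0.085
grip_force: 0.0
[0.3889 0.2777 0.004 ]
wrist 21869 [[0.3657 0.2513 0.0055]
 [0.4063 0.277  0.05  ]
 [0.4184 0.3024 0.0668]]
 rim [[0.365  0.2498 0.0603]
 [0.3984 0.2771 0.0655]
 [0.419  0.3039 0.0671]]
 green 4304 [0.3873 0.2818 0.0215]
scene 509 [[0.3656 0.2511 0.0095]
 [0.3775 0.279  0.0469]
 [0.4221 0.3008 0.0678]]
 rim [[0.364  0.2504 0.0601]
 [0.3759 0.2803 0.0634]
 [0.4198 0.3025 0.0696]]
 green 0
```

The cup stands upright at (.392,.277) with the balls inside. Now I regrip right at the rim and take it to the sink edge again.

```bash
python3 -m handwheel '[{"tx":-3,"ty":0,"tz":-2,"roll":0},{"tx":0,"ty":0,"tz":0,"roll":0},{"tx":0,"ty":0,"tz":0,"roll":0},{"tx":0,"ty":0,"tz":0,"roll":0},{"tx":0,"ty":0,"tz":0,"roll":0},{"tx":0,"ty":0,"tz":-20,"roll":0},{"tx":0,"ty":0,"tz":-15,"roll":0},{"tx":-25,"ty":0,"tz":0,"roll":0},{"tx":-26,"ty":0,"tz":0,"roll":0},{"tx":-25,"ty":0,"tz":0,"roll":0},{"tx":0,"ty":0,"tz":20,"roll":0},{"tx":0,"ty":0,"tz":20,"roll":0}]' 45 40
python3 -m handwheel '[{"tx":0,"ty":0,"tz":10,"roll":0},{"tx":8,"ty":0,"tz":0,"roll":0},{"tx":8,"ty":0,"tz":0,"roll":0},{"tx":7,"ty":0,"tz":0,"roll":0},{"tx":7,"ty":0,"tz":0,"roll":0},{"tx":6,"ty":0,"tz":0,"roll":0},{"tx":0,"ty":0,"tz":0,"roll":0}]'
python3 tilt.py
```

```text
t: 23.52
tool_pos: [0.4685, 0.2778, -0.0006]
tool_rot: [-0.009, 3.138, 0.002]
contact_force: [0.4, -0.2, -1.8]
opening: 0.0549
grip_force: 43.0
t: 24.1
tool_pos: [0.4303, 0.2776, -0.0099]
tool_rot: [-0.013, 3.138, 0.001]
contact_force: [1.8, -0.9, -1.6]
opening: 0.0552
grip_force: 42.9
21565 [[-0.0291 -0.0261 -0.0641]
 [-0.0172  0.0006 -0.0476]
 [ 0.0247  0.027  -0.0016]]
x -32 z -63.3..-59.4; x -28 z -64.4..-13.4; x -24 z -39.5..-9.0; x -8 z -7.0..-0.3; x -4 z -10.2..-0.1; x 0 z -13.4..-0.5; x 4 z -14.3..-11.7; x 8 z -110.7..-109.4; x 12 z -112.1..-109.7; x 20 z -33.1..-13.7; x 24 z -64.4..-29.5; green 12235
green tool [[-0.0152 -0.0578 -0.1306]
 [ 0.0116  0.0019 -0.1051]
 [ 0.0677  0.1158 -0.014 ]]
```

```bash
python3 - <<'E'
from h import *
o=ctrl.get_obs(); print(o["tool_pos"],o["contact_force"])
for n in("wrist","top"):
    i,d=optics.get_image(n); P=cloud(d,*T(n,o)); cv2.imwrite(f"pics/{n}8.png",i[:,:,::-1])
    for y in(.2,.235,.25,.32,.335,.35):
        q=P[(abs(P[...,1]-y)<.006)&(P[...,2]<.05)&(d>0)]
        print(n,y,[int(round(np.median(z)*1000)) if len(z) else None for x in np.arange(.36,.46,.006) for z in [q[abs(q[:,0]-x)<.003][:,2]]])
    h=cv2.cvtColor(i,cv2.COLOR_RGB2HSV)
    m=(h[...,0]<16)&(h[...,1]>120)&(h[...,2]>40)&(d>0)&(d<2)&(P[...,2]<.1)&(P[...,1]>.2)&(P[...,1]<.35)&(P[...,0]>.33)&(P[...,0]<.5); s=P[m]
    if len(s): print(n,len(s),np.percentile(s,[1,50,99],axis=0))
E
```

```text
[ 0.4305  0.2776 -0.01  ] [ 1.8936 -1.031  -1.181 ]
wrist 0.2 [0, 0, 0, 0, 0, 0, 0, 0, 0, 0, 0, -6, None, None, None, None, None]
wrist 0.235 [0, 0, 0, 0, 0, 0, 0, 0, 0, 0, 0, 37, None, None, None, None, None]
wrist 0.25 [0, 0, 0, 0, 0, 0, 0, 0, 0, 0, 37, 31, 36, 35, 43, 50, None]
wrist 0.32 [0, 0, 0, 0, 0, 0, 0, 0, 0, 0, 0, -5, None, None, None, None, None]
wrist 0.335 [0, 0, 0, 0, 0, 0, 0, 0, 0, 0, 0, -6, None, None, None, None, None]
wrist 0.35 [0, 0, 0, 0, 0, 0, 0, 0, 0, 0, 0, -6, None, None, None, None, None]
wrist 21555 [[ 0.4057  0.2515 -0.0083]
 [ 0.4476  0.278   0.0376]
 [ 0.4593  0.3046  0.0538]]
top 0.2 [-1, 1, 1, 1, -1, 1, 1, 1, 0, -1, 1, -7, None, -139, -163, -166, -171]
top 0.235 [None, None, None, 1, -2, -2, 0, 0, 1, 0, -2, -8, None, None, -157, -166, -169]
top 0.25 [None, None, None, None, None, None, None, None, None, 0, -2, -4, None, None, -151, -167, -170]
top 0.32 [None, None, None, None, -3, -1, 0, 0, -2, None, None, None, None, None, None, None, None]
top 0.335 [None, None, None, 2, 0, 2, -1, -3, 1, -2, None, None, None, None, None, None, None]
top 0.35 [None, None, -2, -1, 0, 0, -1, -1, 1, 1, None, None, None, None, None, None, None]
top 3 [[0.4052 0.2753 0.0364]
 [0.4054 0.2772 0.0508]
 [0.4092 0.2782 0.0541]]
```

View pics/wrist8.png

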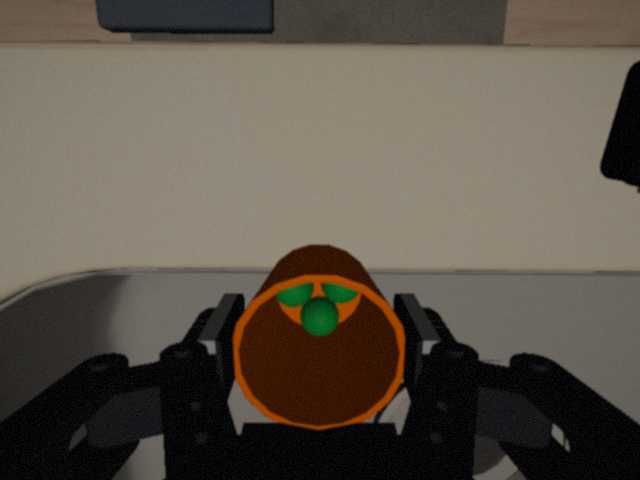

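The view shows the cup upright in the fingers with three balls at (295,295), (340,293) and (320,316). Its foot silhouette (row 245) is above the counter edge (row 270), so I check its height by depth.

```bash
python3 - <<'E'
from h import *
o=ctrl.get_obs(); i,d=optics.get_image("wrist"); P=cloud(d,*T("wrist",o))
for v in list(range(236,290,4)): print(v,i[v,320],P[v,320])
E
```

```text
236 [143 135 116] [ 0.4076  0.2784 -0.0007]
240 [145 138 119] [ 0.4092  0.2784 -0.    ]
244 [94 82 66] [0.4104 0.2784 0.0022]
248 [56 28 14] [0.4095 0.2784 0.011 ]
252 [53 28  9] [0.4086 0.2783 0.0193]
256 [52 20  2] [0.4078 0.2783 0.027 ]
260 [55 26  8] [0.4073 0.2782 0.0329]
264 [50 23  0] [0.4066 0.2782 0.0395]
268 [55 20  8] [0.4066 0.2782 0.0433]
272 [53 27  1] [0.4056 0.2781 0.0499]
276 [151  66   0] [0.406  0.2781 0.0524]
280 [161  69   0] [0.4073 0.2781 0.0523]
284 [136  61   0] [ 0.4333  0.2787 -0.0092]
288 [154  69   0] [ 0.4348  0.2787 -0.008 ]
```

The cup wall meets the counter at x≈.410 with the foot about 13 mm below, so the solid edge sits nearer than it looks and contact is just starting. I continue the tilt.

```bash
python3 -m handwheel '[{"tx":6,"ty":0,"tz":0,"roll":0},{"tx":6,"ty":0,"tz":0,"roll":0},{"tx":6,"ty":0,"tz":0,"roll":0},{"tx":6,"ty":0,"tz":0,"roll":0},{"tx":5,"ty":0,"tz":2,"roll":0},{"tx":0,"ty":0,"tz":0,"roll":0}]'
cat > ax.py <<'E'
# fit rim circle plane from wrist cloud: bright-orange interior/rim pixels -> print cup outline in tool frame at mid plane
from h import *
import sys
o=ctrl.get_obs(); i,d=optics.get_image("wrist"); p=optics.camera_params("wrist"); P=cloud(d,p["mtx"],p["tool_from_camera"])
h=cv2.cvtColor(i,cv2.COLOR_RGB2HSV); m=(h[...,0]<16)&(h[...,1]>120)&(h[...,2]>25)&(d>0)&(d<.3)&(abs(P[...,1])<.035)&(P[...,2]>-.1)
for u in (312,320,328):
    print(u,[(v,)+tuple(np.round(P[v,u,[0,2]]*1e3).astype(int)) for v in range(160,440,12) if m[v,u]])
g=(h[...,0]>40)&(h[...,0]<85)&(h[...,1]>110)&(h[...,2]>40)&(abs(P[...,1])<.03)&(P[...,2]>-.09)&(abs(P[...,0])<.09); print("green",g.sum(),np.percentile(P[g],[5,50,95],axis=0) if g.any() else "")
E
python3 ax.py
```

```text
t: 24.8
tool_pos: [0.4052, 0.2786, -0.0098]
tool_rot: [-0.012, 3.132, 0.006]
contact_force: [5.8, 0.7, 4.1]
opening: 0.0549
grip_force: 43.5
312 [(280, np.int64(20), np.int64(-53)), (292, np.int64(8), np.int64(-35)), (328, np.int64(-23), np.int64(-5)), (352, np.int64(-26), np.int64(-21)), (400, np.int64(-47), np.int64(-27)), (412, np.int64(-40), np.int64(-43)), (424, np.int64(-35), np.int64(-56))]
320 [(280, np.int64(20), np.int64(-53)), (292, np.int64(8), np.int64(-35)), (400, np.int64(-46), np.int64(-27)), (412, np.int64(-40), np.int64(-43)), (424, np.int64(-36), np.int64(-55))]
328 [(280, np.int64(20), np.int64(-53)), (292, np.int64(9), np.int64(-37)), (400, np.int64(-45), np.int64(-29)), (412, np.int64(-39), np.int64(-44)), (424, np.int64(-35), np.int64(-55))]
green 3245 [[-0.0361 -0.0151 -0.0308]
 [-0.0218  0.0002 -0.0234]
 [-0.0139  0.0128 -0.0185]]
```

```bash
python3 -m handwheel '[{"tx":6,"ty":0,"tz":2,"roll":0},{"tx":6,"ty":0,"tz":2,"roll":0},{"tx":6,"ty":0,"tz":2,"roll":0},{"tx":5,"ty":0,"tz":2,"roll":0},{"tx":5,"ty":0,"tz":2,"roll":0},{"tx":0,"ty":0,"tz":0,"roll":0}]'
python3 ax.py
```

```text
t: 25.35
tool_pos: [0.3764, 0.2786, -0.0204]
tool_rot: [-0.012, 3.134, 0.006]
contact_force: [4.5, 1.9, 7.3]
opening: 0.0548
grip_force: 50.8
312 [(304, np.int64(7), np.int64(-43)), (316, np.int64(0), np.int64(-40)), (328, np.int64(-6), np.int64(-38)), (340, np.int64(-14), np.int64(-33)), (352, np.int64(-21), np.int64(-30)), (364, np.int64(-29), np.int64(-26)), (376, np.int64(-38), np.int64(-22))]
320 [(304, np.int64(7), np.int64(-44)), (316, np.int64(1), np.int64(-42)), (340, np.int64(-13), np.int64(-34)), (352, np.int64(-21), np.int64(-30)), (364, np.int64(-30), np.int64(-25)), (376, np.int64(-38), np.int64(-22))]
328 [(304, np.int64(7), np.int64(-45)), (316, np.int64(1), np.int64(-41)), (328, np.int64(-6), np.int64(-37)), (340, np.int64(-14), np.int64(-33)), (352, np.int64(-21), np.int64(-30)), (364, np.int64(-29), np.int64(-27)), (376, np.int64(-38), np.int64(-22))]
green 2567 [[-0.0458 -0.0159 -0.0431]
 [-0.0399  0.0002 -0.0395]
 [-0.0355  0.013  -0.0346]]
```

```bash
python3 -m handwheel '[{"tx":5,"ty":0,"tz":3,"roll":0},{"tx":4,"ty":0,"tz":3,"roll":0},{"tx":4,"ty":0,"tz":3,"roll":0},{"tx":0,"ty":0,"tz":0,"roll":0}]'
python3 ax.py
```

```text
t: 25.73
tool_pos: [0.363, 0.2782, -0.03]
tool_rot: [-0.012, 3.135, 0.005]
contact_force: [2.8, 2.0, 5.6]
opening: 0.055
grip_force: 53.4
312 [(316, np.int64(1), np.int64(-42)), (328, np.int64(-4), np.int64(-41)), (340, np.int64(-10), np.int64(-40)), (352, np.int64(-15), np.int64(-40)), (364, np.int64(-22), np.int64(-38)), (376, np.int64(-28), np.int64(-37)), (400, np.int64(-40), np.int64(-35)), (412, np.int64(-48), np.int64(-33)), (424, np.int64(-54), np.int64(-32))]
320 [(316, np.int64(1), np.int64(-42)), (328, np.int64(-4), np.int64(-42)), (340, np.int64(-10), np.int64(-40)), (352, np.int64(-16), np.int64(-38)), (364, np.int64(-21), np.int64(-39)), (376, np.int64(-28), np.int64(-36)), (388, np.int64(-34), np.int64(-36)), (400, np.int64(-41), np.int64(-35)), (412, np.int64(-47), np.int64(-33))]
328 [(316, np.int64(1), np.int64(-42)), (328, np.int64(-4), np.int64(-41)), (340, np.int64(-10), np.int64(-40)), (352, np.int64(-16), np.int64(-38)), (364, np.int64(-22), np.int64(-37)), (376, np.int64(-28), np.int64(-37)), (388, np.int64(-34), np.int64(-36)), (400, np.int64(-41), np.int64(-35)), (412, np.int64(-47), np.int64(-34))]
green 146 [[-0.0447  0.0014 -0.0469]
 [-0.0431  0.0057 -0.0452]
 [-0.0424  0.01   -0.043 ]]
```

Tilt is about 75° and the balls are still in. I lower 5 mm more for about 81°, then lift and check that it holds.

```bash
python3 -m handwheel '[{"tx":0.5,"ty":0,"tz":3,"roll":0},{"tx":0.5,"ty":0,"tz":2,"roll":0},{"tx":0,"ty":0,"tz":0,"roll":0},{"tx":0,"ty":0,"tz":-10,"roll":0},{"tx":0,"ty":0,"tz":-20,"roll":0},{"tx":0,"ty":0,"tz":-25,"roll":0},{"tx":0,"ty":0,"tz":-20,"roll":0},{"tx":0,"ty":0,"tz":-10,"roll":0},{"tx":0,"ty":0,"tz":0,"roll":0}]' - 50
python3 ax.py | cut -c1-400
```

```text
t: 26.53
tool_pos: [0.3602, 0.2773, 0.0501]
tool_rot: [-0.011, 3.139, 0.003]
contact_force: [0.4, 0.7, -1.0]
opening: 0.0547
grip_force: 54.7
312 [(316, np.int64(1), np.int64(-42)), (328, np.int64(-4), np.int64(-42)), (340, np.int64(-9), np.int64(-42)), (352, np.int64(-14), np.int64(-42)), (364, np.int64(-20), np.int64(-40)), (376, np.int64(-26), np.int64(-40)), (388, np.int64(-32), np.int64(-38)), (400, np.int64(-39), np.int64(-37)), (412, np.int64(-45), np.int64(-36)), (424, np.int64(-52), np.int64(-36))]
320 [(316, np.int64(2), np.int64(-43)), (328, np.int64(-3), np.int64(-43)), (340, np.int64(-9), np.int64(-42)), (352, np.int64(-14), np.int64(-41)), (364, np.int64(-20), np.int64(-40)), (376, np.int64(-26), np.int64(-39)), (388, np.int64(-33), np.int64(-38)), (400, np.int64(-39), np.int64(-37)), (412, np.int64(-45), np.int64(-37)), (424, np.int64(-52), np.int64(-35))]
328 [(316, np.int64(1), np.int64(-42)), (328, np.int64(-4), np.int64(-42)), (340, np.int64(-9), np.int64(-41)), (352, np.int64(-14), np.int64(-41)), (364, np.int64(-20), np.int64(-40)), (376, np.int64(-26), np.int64(-40)), (388, np.int64(-32), np.int64(-38)), (400, np.int64(-39), np.int64(-36)), (412, np.int64(-45), np.int64(-37)), (424, np.int64(-44), np.int64(-45))]
green 0
```

The tilt holds at about 78° after lifting. I carry it gently over the bowl (mostly sideways), then turn the mouth towards +y.

```bash
python3 -m handwheel '[{"tx":-1.5,"ty":-12,"tz":0,"roll":0},{"tx":-3,"ty":-24,"tz":0,"roll":0},{"tx":-4.5,"ty":-35,"tz":0,"roll":0},{"tx":-6,"ty":-38,"tz":0,"roll":0},{"tx":-7.5,"ty":-38,"tz":0,"roll":0},{"tx":-9,"ty":-38,"tz":0,"roll":0},{"tx":-10.5,"ty":-38,"tz":0,"roll":0},{"tx":-12,"ty":-38,"tz":0,"roll":0},{"tx":-12,"ty":-38,"tz":0,"roll":0},{"tx":-12,"ty":-38,"tz":0,"roll":0},{"tx":-12,"ty":-36,"tz":0,"roll":0},{"tx":-9,"ty":-30,"tz":0,"roll":0}]'
python3 -m handwheel '[{"tx":-4,"ty":-18,"tz":0,"roll":0},{"tx":0,"ty":-8,"tz":0,"roll":0},{"tx":0,"ty":0,"tz":0,"roll":0.08},{"tx":0,"ty":0,"tz":0,"roll":0.12},{"tx":0,"ty":0,"tz":0,"roll":0.12},{"tx":0,"ty":0,"tz":0,"roll":0.12},{"tx":0,"ty":0,"tz":0,"roll":0.12},{"tx":0,"ty":0,"tz":0,"roll":0.12},{"tx":0,"ty":0,"tz":0,"roll":0.12},{"tx":0,"ty":0,"tz":0,"roll":0.12},{"tx":0,"ty":0,"tz":0,"roll":0.12},{"tx":0,"ty":0,"tz":0,"roll":0.12}]'
python3 -m handwheel '[{"tx":0,"ty":0,"tz":0,"roll":0.12},{"tx":0,"ty":0,"tz":0,"roll":0.12},{"tx":0,"ty":0,"tz":0,"roll":0.12},{"tx":0,"ty":0,"tz":0,"roll":0.06},{"tx":0,"ty":0,"tz":0,"roll":0}]'
python3 ax.py | cut -c1-300
python3 - <<'E'
from h import *
o=ctrl.get_obs(); print(o["tool_pos"],o["q"])
for n in("top","scene","wrist"):
    i,d=optics.get_image(n); P=cloud(d,*T(n,o)); h=cv2.cvtColor(i,cv2.COLOR_RGB2HSV)
    g=((h[...,0]>45)&(h[...,0]<80)&(h[...,1]>130)&(h[...,2]>60)).astype(np.uint8)
    k,_,st,c=cv2.connectedComponentsWithStats(g)
    print(n,[(st[j,4],c[j].round(),P[int(c[j][1]),int(c[j][0])]) for j in range(1,k) if st[j,4]>5])
E
```

```text
t: 27.58
tool_pos: [0.4597, -0.1277, 0.0455]
tool_rot: [0.009, -3.138, -0.002]
contact_force: [-0.4, -0.3, -0.6]
opening: 0.0551
grip_force: 54.7
t: 28.58
tool_pos: [0.4634, -0.15, 0.0457]
tool_rot: [-1.717, -2.626, 0.0]
contact_force: [0.7, 0.1, -1.7]
opening: 0.055
grip_force: 54.7
t: 29.0
tool_pos: [0.4635, -0.1501, 0.0459]
tool_rot: [-2.221, -2.216, 0.001]
contact_force: [0.1, -0.8, -1.4]
opening: 0.0546
grip_force: 54.7
312 [(316, np.int64(2), np.int64(-43)), (328, np.int64(-4), np.int64(-41)), (340, np.int64(-9), np.int64(-41)), (352, np.int64(-14), np.int64(-41)), (364, np.int64(-20), np.int64(-40)), (376, np.int64(-26), np.int64(-39)), (388, np.int64(-32), np.int64(-38)), (400, np.int64(-38), np.int64(-37)), (41
320 [(316, np.int64(2), np.int64(-44)), (328, np.int64(-3), np.int64(-42)), (340, np.int64(-9), np.int64(-42)), (352, np.int64(-15), np.int64(-40)), (364, np.int64(-20), np.int64(-40)), (376, np.int64(-26), np.int64(-39)), (388, np.int64(-32), np.int64(-38)), (400, np.int64(-38), np.int64(-37)), (41
328 [(316, np.int64(2), np.int64(-43)), (328, np.int64(-3), np.int64(-43)), (340, np.int64(-8), np.int64(-42)), (352, np.int64(-14), np.int64(-41)), (364, np.int64(-19), np.int64(-41)), (376, np.int64(-25), np.int64(-40)), (388, np.int64(-32), np.int64(-38)), (400, np.int64(-37), np.int64(-38)), (41
green 0 
[ 0.4637 -0.1503  0.0461] [-0.4665 -0.1347  2.0554  0.0004  1.2244 -0.4667]
top []
scene []
wrist []
```

The mouth now faces +y over the bowl, the tilt is unchanged, and no balls show outside the cup. Now a quick stroke: forward along the mouth, then sharply back so the balls stay behind and drop into the bowl.

```bash
python3 -m handwheel '[{"tx":20,"ty":0,"tz":0,"roll":0},{"tx":38,"ty":0,"tz":0,"roll":0},{"tx":-41,"ty":0,"tz":0,"roll":0},{"tx":-41,"ty":0,"tz":0,"roll":0},{"tx":-41,"ty":0,"tz":0,"roll":0},{"tx":-41,"ty":0,"tz":0,"roll":0},{"tx":-10,"ty":0,"tz":0,"roll":0},{"tx":0,"ty":0,"tz":0,"roll":0}]'
cat > balls.py <<'E'
from h import *
o=ctrl.get_obs(); print(o["tool_pos"])
for n in("top","wrist","scene"):
    i,d=optics.get_image(n); P=cloud(d,*T(n,o)); h=cv2.cvtColor(i,cv2.COLOR_RGB2HSV)
    g=((h[...,0]>45)&(h[...,0]<80)&(h[...,1]>110)&(h[...,2]>50)).astype(np.uint8)
    k,_,st,c=cv2.connectedComponentsWithStats(g)
    print(n,[(st[j,4],c[j].round(),P[int(c[j][1]),int(c[j][0])]) for j in range(1,k) if st[j,4]>5])
E
python3 balls.py; python3 ax.py|cut -c1-300
```

```text
t: 29.87
tool_pos: [0.465, -0.2703, 0.0481]
tool_rot: [2.226, 2.216, -0.0]
contact_force: [0.5, 0.4, -1.5]
opening: 0.055
grip_force: 54.7
[ 0.465  -0.2703  0.0481]
top [(np.int32(22), array([359., 280.]), array([ 0.4685, -0.0874,  0.0244])), (np.int32(21), array([375., 282.]), array([ 0.4586, -0.1295,  0.0297])), (np.int32(20), array([371., 291.]), array([ 0.4345, -0.1201,  0.0315]))]
wrist []
scene []
312 [(328, np.int64(-3), np.int64(-42)), (340, np.int64(-9), np.int64(-41)), (352, np.int64(-14), np.int64(-41)), (364, np.int64(-20), np.int64(-40)), (376, np.int64(-25), np.int64(-40)), (388, np.int64(-32), np.int64(-38)), (400, np.int64(-38), np.int64(-37)), (412, np.int64(-44), np.int64(-37)), (
320 [(316, np.int64(2), np.int64(-43)), (328, np.int64(-3), np.int64(-42)), (340, np.int64(-9), np.int64(-41)), (352, np.int64(-14), np.int64(-41)), (364, np.int64(-20), np.int64(-40)), (376, np.int64(-26), np.int64(-39)), (388, np.int64(-32), np.int64(-39)), (400, np.int64(-38), np.int64(-37)), (41
328 [(316, np.int64(2), np.int64(-43)), (328, np.int64(-4), np.int64(-42)), (340, np.int64(-9), np.int64(-41)), (352, np.int64(-14), np.int64(-40)), (364, np.int64(-20), np.int64(-40)), (376, np.int64(-26), np.int64(-39)), (388, np.int64(-32), np.int64(-38)), (400, np.int64(-38), np.int64(-37)), (41
green 0
```

All three balls are in the bowl. Next I right the cup on the sink's front wall: turn the foot to −x, travel there, and lower beside the wall.

```bash
python3 -m handwheel '[{"tx":20,"ty":0,"tz":-30,"roll":0},{"tx":40,"ty":2,"tz":0,"roll":0},{"tx":41,"ty":2,"tz":0,"roll":0},{"tx":41,"ty":2,"tz":0,"roll":0},{"tx":41,"ty":2,"tz":0,"roll":0},{"tx":41,"ty":2,"tz":0,"roll":0},{"tx":41,"ty":2,"tz":0,"roll":0},{"tx":41,"ty":2,"tz":0,"roll":0},{"tx":41,"ty":2,"tz":0,"roll":0},{"tx":41,"ty":2,"tz":0,"roll":0},{"tx":41,"ty":2,"tz":0,"roll":0},{"tx":41,"ty":2,"tz":0,"roll":0}]'
python3 -m handwheel '[{"tx":41,"ty":2,"tz":0,"roll":0},{"tx":36,"ty":2,"tz":0,"roll":0.12},{"tx":0,"ty":0,"tz":0,"roll":0.121},{"tx":0,"ty":0,"tz":0,"roll":0.121},{"tx":0,"ty":0,"tz":0,"roll":0.121},{"tx":0,"ty":0,"tz":0,"roll":0.121},{"tx":0,"ty":0,"tz":0,"roll":0.121},{"tx":0,"ty":0,"tz":0,"roll":0.121},{"tx":0,"ty":0,"tz":0,"roll":0.121},{"tx":0,"ty":0,"tz":0,"roll":0.121},{"tx":0,"ty":0,"tz":0,"roll":0.121},{"tx":0,"ty":0,"tz":0,"roll":0.121}]'
python3 -m handwheel '[{"tx":0,"ty":0,"tz":0,"roll":0.121},{"tx":0,"ty":0,"tz":0,"roll":0.121},{"tx":0,"ty":0,"tz":0,"roll":0}]'
```

```text
t: 31.07
tool_pos: [0.4863, 0.2055, 0.0778]
tool_rot: [-2.221, -2.222, -0.0]
contact_force: [0.4, -0.2, -0.0]
opening: 0.0544
grip_force: 54.7
t: 32.07
tool_pos: [0.4906, 0.2802, 0.0776]
tool_rot: [-3.12, -0.368, 0.001]
contact_force: [0.5, -0.6, -1.2]
opening: 0.0549
grip_force: 54.7
t: 32.32
tool_pos: [0.4907, 0.2801, 0.0776]
tool_rot: [3.142, -0.005, -0.001]
contact_force: [0.0, 0.2, -1.2]
opening: 0.0547
grip_force: 54.7
```

```bash
python3 -m handwheel '[{"tx":6,"ty":0,"tz":30,"roll":0},{"tx":0,"ty":0,"tz":40,"roll":0},{"tx":0,"ty":0,"tz":40,"roll":0},{"tx":0,"ty":0,"tz":38,"roll":0},{"tx":0,"ty":0,"tz":22,"roll":0},{"tx":0,"ty":0,"tz":8,"roll":0},{"tx":0,"ty":0,"tz":0,"roll":0},{"tx":-6,"ty":0,"tz":0,"roll":0},{"tx":-6,"ty":0,"tz":0,"roll":0},{"tx":0,"ty":0,"tz":0,"roll":0}]' - 25
python3 -m handwheel '[{"tx":-5,"ty":0,"tz":0,"roll":0},{"tx":-4,"ty":0,"tz":0,"roll":0},{"tx":0,"ty":0,"tz":0,"roll":0}]'
```

```text
t: 33.15
tool_pos: [0.4987, 0.2806, -0.0938]
tool_rot: [-3.139, -0.008, -0.042]
contact_force: [22.2, -7.9, 1.5]
opening: 0.055
grip_force: 51.7
t: 33.4
tool_pos: [0.4967, 0.2826, -0.09]
tool_rot: [-3.134, -0.007, -0.063]
contact_force: [31.1, -6.9, 4.2]
opening: 0.055
grip_force: 52.3
```

Contact is already strong, so I ease off while pulling up along the arc.

```bash
python3 -m handwheel '[{"tx":10,"ty":0,"tz":-8,"roll":0},{"tx":2,"ty":0,"tz":-10,"roll":0},{"tx":0,"ty":0,"tz":-10,"roll":0},{"tx":-2,"ty":0,"tz":-8,"roll":0}]' - 22
python3 -m handwheel '[{"tx":-3,"ty":0,"tz":-8,"roll":0},{"tx":-4.5,"ty":0,"tz":-8,"roll":0},{"tx":0,"ty":0,"tz":0,"roll":0}]'
python3 ax.py|cut -c1-700; python3 tilt.py | sed -n 2p
```

```text
t: 33.73
tool_pos: [0.4862, 0.2796, -0.0635]
tool_rot: [3.142, -0.002, -0.001]
contact_force: [0.5, -0.3, -0.6]
opening: 0.0549
grip_force: 52.1
t: 33.98
tool_pos: [0.4787, 0.2799, -0.0469]
tool_rot: [-3.141, 0.003, -0.001]
contact_force: [-0.3, -0.4, -0.8]
opening: 0.0551
grip_force: 52.2
312 [(328, np.int64(-3), np.int64(-43)), (340, np.int64(-7), np.int64(-46)), (352, np.int64(-12), np.int64(-46)), (364, np.int64(-17), np.int64(-45)), (376, np.int64(-21), np.int64(-47)), (388, np.int64(-26), np.int64(-48)), (400, np.int64(-30), np.int64(-49)), (412, np.int64(3), np.int64(-98)), (424, np.int64(0), np.int64(-98))]
320 [(328, np.int64(-2), np.int64(-45)), (340, np.int64(-7), np.int64(-45)), (352, np.int64(-12), np.int64(-46)), (364, np.int64(-17), np.int64(-46)), (376, np.int64(-21), np.int64(-47)), (388, np.int64(-26), np.int64(-47)), (400, np.int64(-30), np.int64(-49)), (412, np.int64(3), np.int64(-97)), (424, np.int64(1), np.int64(-99))]
328 [(328, np.int64(-3), np.int64(-45)), (340, np.int64(-7), np.int64(-45)), (352, np.int64(-12), np.int64(-45)), (364, np.int64(-16), np.int64(-47)), (376, np.int64(-21), np.int64(-48)), (388, np.int64(-25), np.int64(-48)), (400, np.int64(-30), np.int64(-48)), (412, np.int64(4), np.int64(-98)), (424, np.int64(0), np.int64(-98))]
green 0 
 [-0.0047 -0.0006 -0.0555]
```

The push turned the cup past 90° and I then lost contact. I redo it with a lighter grip and a steady moderate press while rising.

```bash
python3 -m handwheel '[{"tx":24,"ty":0,"tz":10,"roll":0},{"tx":0,"ty":0,"tz":20,"roll":0},{"tx":0,"ty":0,"tz":17,"roll":0},{"tx":0,"ty":0,"tz":0,"roll":0},{"tx":-8,"ty":0,"tz":0,"roll":0},{"tx":-7,"ty":0,"tz":0,"roll":0},{"tx":0,"ty":0,"tz":0,"roll":0}]' 45 20
python3 -m handwheel '[{"tx":0,"ty":0,"tz":-7,"roll":0},{"tx":0,"ty":0,"tz":-7,"roll":0},{"tx":-1,"ty":0,"tz":-7,"roll":0}]'
python3 -m handwheel '[{"tx":-2,"ty":0,"tz":-7,"roll":0},{"tx":-3,"ty":0,"tz":-7,"roll":0},{"tx":-4,"ty":0,"tz":-7,"roll":0}]'
python3 ax.py|sed -n 2p;  python3 tilt.py | sed -n 1,4p
```

```text
t: 34.67
tool_pos: [0.4986, 0.2806, -0.0898]
tool_rot: [-3.138, 0.002, -0.033]
contact_force: [16.9, -4.0, -1.3]
opening: 0.0549
grip_force: 52.0
t: 34.92
tool_pos: [0.4896, 0.2797, -0.072]
tool_rot: [-3.14, 0.005, -0.006]
contact_force: [-0.4, 0.4, -0.9]
opening: 0.055
grip_force: 52.1
t: 35.17
tool_pos: [0.4775, 0.2792, -0.0528]
tool_rot: [3.141, -0.005, -0.002]
contact_force: [-0.2, 0.5, -1.5]
opening: 0.0548
grip_force: 52.1
320 [(304, np.int64(7), np.int64(-44)), (316, np.int64(2), np.int64(-45)), (328, np.int64(-3), np.int64(-44)), (340, np.int64(-8), np.int64(-43)), (352, np.int64(-13), np.int64(-43)), (364, np.int64(-18), np.int64(-44)), (376, np.int64(-23), np.int64(-44)), (388, np.int64(-29), np.int64(-43)), (400, np.int64(-35), np.int64(-42)), (412, np.int64(-41), np.int64(-42)), (424, np.int64(0), np.int64(-97))]
21014 [[-0.0421 -0.0267 -0.109 ]
 [-0.0067 -0.0002 -0.0497]
 [ 0.0096  0.0262 -0.0415]]
x -48 z -39.8..-39.8; x -44 z -42.9..-40.2; x -40 z -43.0..-40.5; x -36 z -43.3..-40.8; x -32 z -43.8..-40.7; x -28 z -43.7..-40.9; x -24 z -44.2..-41.3; x -20 z -44.2..-41.7; x -16 z -44.5..-41.5; x -12 z -44.8..-42.1; x -8 z -45.1..-42.4; x -4 z -95.8..-42.8; x 0 z -99.4..-42.6; x 4 z -46.1..-42.8; x 8 z -111.0..-41.5; x 12 z -111.9..-110.2; green 7442
```

The sink wall is really a ramp, so it can't right the cup from 90°. The counter's front edge is a crisp corner. Pressing the lower half of the cup's bottom against it and moving the pivot up and over should right the cup with normal forces only.

```bash
python3 -m handwheel '[{"tx":0,"ty":0,"tz":-40,"roll":0},{"tx":0,"ty":0,"tz":-40,"roll":0},{"tx":-40,"ty":0,"tz":0,"roll":0},{"tx":-41,"ty":0,"tz":0,"roll":0},{"tx":-41,"ty":0,"tz":0,"roll":0},{"tx":-41,"ty":0,"tz":0,"roll":0},{"tx":-40,"ty":0,"tz":0,"roll":-0.124},{"tx":0,"ty":0,"tz":0,"roll":-0.124},{"tx":0,"ty":0,"tz":0,"roll":-0.124},{"tx":0,"ty":0,"tz":0,"roll":-0.124},{"tx":0,"ty":0,"tz":0,"roll":-0.124},{"tx":0,"ty":0,"tz":0,"roll":-0.124}]'
python3 -m handwheel '[{"tx":0,"ty":0,"tz":0,"roll":-0.124},{"tx":0,"ty":0,"tz":0,"roll":-0.124},{"tx":0,"ty":0,"tz":0,"roll":-0.124},{"tx":0,"ty":0,"tz":0,"roll":-0.124},{"tx":0,"ty":0,"tz":0,"roll":-0.124},{"tx":0,"ty":0,"tz":0,"roll":-0.124},{"tx":0,"ty":0,"tz":0,"roll":-0.124},{"tx":0,"ty":0,"tz":0,"roll":-0.124},{"tx":0,"ty":0,"tz":0,"roll":-0.124},{"tx":0,"ty":0,"tz":0,"roll":-0.124},{"tx":0,"ty":0,"tz":0,"roll":-0.124},{"tx":0,"ty":0,"tz":0,"roll":-0.124}]'
python3 -m handwheel '[{"tx":0,"ty":0,"tz":0,"roll":-0.124},{"tx":0,"ty":0,"tz":0,"roll":-0.124},{"tx":0,"ty":0,"tz":0,"roll":-0.124},{"tx":0,"ty":0,"tz":0,"roll":-0.124},{"tx":0,"ty":0,"tz":0,"roll":-0.124},{"tx":0,"ty":0,"tz":0,"roll":-0.124},{"tx":0,"ty":0,"tz":0,"roll":-0.04},{"tx":0,"ty":0,"tz":0,"roll":0}]'
python3 - <<'E'
from h import *
o=ctrl.get_obs(); print(o["q"])
P=cloud(optics.get_image("top")[1],*T("top"))
Q=cloud(np.load("pics/top0d.npy"),*T("top"))
for y in(.2,.24,.28,.32):
    q=Q[abs(Q[...,1]-y)<.006]; print(y,[int(round(np.median(z)*1000)) if len(z) else None for x in np.arange(.30,.38,.004) for z in [q[abs(q[:,0]-x)<.003][:,2]]])
E
```

```text
t: 36.27
tool_pos: [0.2747, 0.2797, 0.0263]
tool_rot: [2.925, 1.147, -0.001]
contact_force: [0.1, 0.5, -1.6]
opening: 0.0553
grip_force: 52.1
t: 37.27
tool_pos: [0.2747, 0.2796, 0.0262]
tool_rot: [-1.375, -2.824, 0.002]
contact_force: [-0.0, -0.6, -0.2]
opening: 0.0551
grip_force: 52.1
t: 37.93
tool_pos: [0.2748, 0.2797, 0.0262]
tool_rot: [-0.201, -3.134, 0.001]
contact_force: [-0.0, 0.6, -0.6]
opening: 0.0547
grip_force: 52.1
[ 0.6037 -0.3809  2.2889  0.0001  1.2348 -0.8391]
0.2 [-848, -848, -850, -849, -848, -848, -848, -7, -6, 0, 1, -2, 0, 0, 0, 1, -2, -1, 2, 3, 2]
0.24 [-851, -852, -850, -854, -855, -855, -855, -36, -7, -3, -3, -4, -1, -1, -2, -1, -2, -1, 61, 54, 35]
0.28 [-850, -849, -845, -853, -846, -848, -839, -8, -5, -1, -3, -4, 1, 2, 0, 0, 0, -1, -1, -2, -2]
0.32 [-850, -851, -857, -845, -852, -851, -854, -842, -3, -1, -2, -4, 0, -2, -1, -3, -2, -1, -1, -2, 0]
```

The front edge is at x≈.328. I finish the turn, drop in front of the edge and find contact.

```bash
python3 -m handwheel '[{"tx":0,"ty":0,"tz":0,"roll":-0.12},{"tx":25,"ty":0,"tz":0,"roll":0},{"tx":3,"ty":0,"tz":0,"roll":0},{"tx":0,"ty":0,"tz":35,"roll":0},{"tx":0,"ty":0,"tz":30,"roll":0},{"tx":0,"ty":0,"tz":7,"roll":0},{"tx":-5,"ty":0,"tz":0,"roll":0},{"tx":-4,"ty":0,"tz":0,"roll":0},{"tx":0,"ty":0,"tz":0,"roll":0}]'
python3 -m handwheel '[{"tx":-4,"ty":0,"tz":0,"roll":0},{"tx":0,"ty":0,"tz":0,"roll":0}]'
python3 -m handwheel '[{"tx":-4,"ty":0,"tz":0,"roll":0},{"tx":0,"ty":0,"tz":0,"roll":0}]'
```

```text
t: 38.73
tool_pos: [0.259, 0.2814, -0.0432]
tool_rot: [0.015, 3.138, 0.003]
contact_force: [0.2, 0.3, -0.9]
opening: 0.055
grip_force: 52.0
t: 38.9
tool_pos: [0.2626, 0.2811, -0.0434]
tool_rot: [0.015, 3.138, 0.003]
contact_force: [-0.7, 0.1, -1.4]
opening: 0.055
grip_force: 52.0
t: 39.07
tool_pos: [0.2657, 0.2805, -0.0444]
tool_rot: [0.014, 3.14, 0.002]
contact_force: [0.9, -0.5, -1.3]
opening: 0.0549
grip_force: 52.0
```

```bash
python3 -m handwheel '[{"tx":-4,"ty":0,"tz":4,"roll":0},{"tx":0,"ty":0,"tz":0,"roll":0}]'
python3 -m handwheel '[{"tx":-4,"ty":0,"tz":0,"roll":0},{"tx":0,"ty":0,"tz":0,"roll":0}]'
python3 -m handwheel '[{"tx":-4,"ty":0,"tz":0,"roll":0},{"tx":0,"ty":0,"tz":0,"roll":0}]'
```

```text
t: 39.23
tool_pos: [0.2688, 0.2799, -0.0495]
tool_rot: [-0.014, -3.142, 0.0]
contact_force: [0.4, -0.1, -1.4]
opening: 0.0545
grip_force: 52.1
t: 39.4
tool_pos: [0.2697, 0.2796, -0.0502]
tool_rot: [-0.015, -3.134, 0.002]
contact_force: [-8.6, 1.5, 2.2]
opening: 0.055
grip_force: 52.3
t: 39.57
tool_pos: [0.269, 0.2795, -0.0512]
tool_rot: [-0.017, -3.123, 0.002]
contact_force: [-24.6, 5.4, 11.1]
opening: 0.0549
grip_force: 52.7
```

Contact is found (the edge is about 63 mm ahead of the pivot). Now up along the arc while pressing.

```bash
python3 -m handwheel '[{"tx":1,"ty":0,"tz":-6,"roll":0},{"tx":-1,"ty":0,"tz":-6,"roll":0},{"tx":-3,"ty":0,"tz":-6,"roll":0}]'
python3 ax.py|sed -n 2p
python3 -m handwheel '[{"tx":-4,"ty":0,"tz":-6,"roll":0},{"tx":-5,"ty":0,"tz":-6,"roll":0}]'
python3 ax.py|sed -n 2p
```

```text
t: 39.82
tool_pos: [0.275, 0.2783, -0.0335]
tool_rot: [-0.014, -3.132, 0.006]
contact_force: [-7.7, 1.0, -3.5]
opening: 0.0548
grip_force: 52.5
320 [(424, np.int64(-51), np.int64(-37))]
t: 40.03
tool_pos: [0.2848, 0.2783, -0.0214]
tool_rot: [-0.013, -3.134, 0.005]
contact_force: [-1.0, 0.2, -1.3]
opening: 0.0553
grip_force: 53.5
320 [(292, np.int64(13), np.int64(-46)), (412, np.int64(-47), np.int64(-33)), (424, np.int64(-49), np.int64(-38))]
```

```bash
python3 -m handwheel '[{"tx":-6,"ty":0,"tz":-4,"roll":0},{"tx":-6,"ty":0,"tz":-4,"roll":0},{"tx":0,"ty":0,"tz":0,"roll":0}]'
python3 ax.py|sed -n 1,2p
```

```text
t: 40.33
tool_pos: [0.3028, 0.2805, -0.0097]
tool_rot: [0.015, 3.139, 0.002]
contact_force: [-0.6, 1.1, -0.5]
opening: 0.0546
grip_force: 53.4
312 [(412, np.int64(-48), np.int64(-33)), (424, np.int64(-49), np.int64(-39))]
320 [(412, np.int64(-47), np.int64(-34)), (424, np.int64(-49), np.int64(-39))]
```

The cup gained about 16° (now ~72°) and then slipped off the edge. I repeat with a firmer press along the arc.

```bash
python3 -m handwheel '[{"tx":33,"ty":0,"tz":0,"roll":0},{"tx":0,"ty":0,"tz":15,"roll":0},{"tx":0,"ty":0,"tz":7,"roll":0},{"tx":-6,"ty":0,"tz":0,"roll":0},{"tx":-5.5,"ty":0,"tz":1,"roll":0},{"tx":-7,"ty":0,"tz":-9,"roll":0}]'
python3 -m handwheel '[{"tx":-7.5,"ty":0,"tz":-7,"roll":0},{"tx":-4.5,"ty":0,"tz":-3,"roll":0}]'
python3 ax.py|sed -n 2p
python3 -m handwheel '[{"tx":-4,"ty":0,"tz":-2.5,"roll":0},{"tx":-9.5,"ty":0,"tz":-3.5,"roll":0}]'
python3 ax.py|sed -n 2p
```

```text
t: 40.88
tool_pos: [0.2814, 0.2784, -0.0278]
tool_rot: [-0.016, -3.128, 0.006]
contact_force: [-9.6, 0.4, -2.0]
opening: 0.0543
grip_force: 54.3
t: 41.05
tool_pos: [0.2961, 0.279, -0.0156]
tool_rot: [-0.016, -3.133, 0.004]
contact_force: [-9.1, -0.8, 1.5]
opening: 0.0552
grip_force: 56.4
320 [(268, np.int64(23), np.int64(-51)), (340, np.int64(-20), np.int64(-22)), (352, np.int64(-29), np.int64(-17)), (364, np.int64(-33), np.int64(-20)), (376, np.int64(-35), np.int64(-25)), (388, np.int64(-39), np.int64(-29)), (400, np.int64(-43), np.int64(-31)), (412, np.int64(-47), np.int64(-34)), (424, np.int64(-48), np.int64(-40))]
t: 41.27
tool_pos: [0.3083, 0.279, -0.0102]
tool_rot: [-0.015, -3.131, 0.003]
contact_force: [-8.7, -0.9, 2.3]
opening: 0.0549
grip_force: 57.1
320 [(280, np.int64(19), np.int64(-51)), (292, np.int64(11), np.int64(-42)), (304, np.int64(1), np.int64(-31)), (316, np.int64(-11), np.int64(-17)), (328, np.int64(-19), np.int64(-13)), (340, np.int64(-22), np.int64(-18)), (352, np.int64(-27), np.int64(-19)), (364, np.int64(-31), np.int64(-23)), (376, np.int64(-35), np.int64(-26)), (388, np.int64(-38), np.int64(-30)), (400, np.int64(-42), np.int64(-32)), (412, np.int64(-46), np.int64(-35)), (424, np.int64(-40), np.int64(-49))]
```

That works well; tilt is about 37° now. I continue over the edge.

```bash
python3 -m handwheel '[{"tx":-9,"ty":0,"tz":-2,"roll":0},{"tx":-10,"ty":0,"tz":-0.5,"roll":0},{"tx":-10,"ty":0,"tz":0.5,"roll":0},{"tx":0,"ty":0,"tz":0,"roll":0}]'
python3 ax.py|sed -n 2p
```

```text
t: 41.65
tool_pos: [0.3431, 0.2798, -0.0062]
tool_rot: [0.016, 3.141, 0.001]
contact_force: [-0.2, -0.9, 2.2]
opening: 0.0549
grip_force: 56.4
320 [(340, np.int64(-22), np.int64(-19)), (364, np.int64(-29), np.int64(-27)), (376, np.int64(-27), np.int64(-37)), (388, np.int64(-26), np.int64(-47)), (400, np.int64(-25), np.int64(-56)), (412, np.int64(-23), np.int64(-64)), (424, np.int64(-22), np.int64(-71))]
```

```bash
python3 -m handwheel '[{"tx":0,"ty":0,"tz":-25,"roll":0},{"tx":-22,"ty":0,"tz":0,"roll":0},{"tx":-23,"ty":0,"tz":0,"roll":0},{"tx":0,"ty":0,"tz":10,"roll":0},{"tx":0,"ty":0,"tz":7,"roll":0},{"tx":0,"ty":0,"tz":3,"roll":0},{"tx":0,"ty":0,"tz":3,"roll":0},{"tx":0,"ty":0,"tz":0,"roll":0}]'
python3 ax.py|sed -n 2p
```

```text
t: 42.37
tool_pos: [0.3845, 0.2786, -0.006]
tool_rot: [-0.013, -3.14, 0.002]
contact_force: [-0.8, -0.3, -1.2]
opening: 0.0545
grip_force: 56.2
320 [(268, np.int64(30), np.int64(-70)), (280, np.int64(4), np.int64(-13)), (292, np.int64(-1), np.int64(-14)), (304, np.int64(-6), np.int64(-16)), (316, np.int64(-11), np.int64(-16)), (328, np.int64(-16), np.int64(-18)), (340, np.int64(-22), np.int64(-19)), (352, np.int64(-26), np.int64(-21)), (364, np.int64(-30), np.int64(-25)), (376, np.int64(-29), np.int64(-36)), (388, np.int64(-26), np.int64(-46)), (400, np.int64(-25), np.int64(-56)), (412, np.int64(-24), np.int64(-63)), (424, np.int64(-23), np.int64(-70))]
```

```bash
python3 -m handwheel '[{"tx":0,"ty":0,"tz":4,"roll":0},{"tx":0,"ty":0,"tz":4,"roll":0},{"tx":0,"ty":0,"tz":3,"roll":0},{"tx":0,"ty":0,"tz":0,"roll":0}]'
python3 ax.py|sed -n 2p
```

```text
t: 42.75
tool_pos: [0.3924, 0.2803, -0.009]
tool_rot: [0.011, 3.129, 0.001]
contact_force: [0.5, -9.3, 29.5]
opening: 0.0547
grip_force: 58.1
320 [(256, np.int64(26), np.int64(-46)), (268, np.int64(31), np.int64(-74)), (280, np.int64(5), np.int64(-14)), (292, np.int64(0), np.int64(-15)), (304, np.int64(-5), np.int64(-17)), (316, np.int64(-10), np.int64(-19)), (328, np.int64(-16), np.int64(-18)), (340, np.int64(-22), np.int64(-18)), (352, np.int64(-24), np.int64(-25)), (364, np.int64(-23), np.int64(-35)), (376, np.int64(-24), np.int64(-43)), (388, np.int64(-23), np.int64(-51)), (400, np.int64(-23), np.int64(-58)), (412, np.int64(-22), np.int64(-65)), (424, np.int64(-22), np.int64(-71))]
```

Tilt is about 8°, and the cup will settle flat when released. I ease off, open and rise.

```bash
python3 -m handwheel '[{"tx":0,"ty":0,"tz":-4,"roll":0},{"tx":0,"ty":0,"tz":-4,"roll":0},{"tx":0,"ty":0,"tz":0,"roll":0}]'
python3 -m handwheel '[{"tx":0,"ty":0,"tz":0,"roll":0},{"tx":0,"ty":0,"tz":0,"roll":0},{"tx":0,"ty":0,"tz":0,"roll":0},{"tx":0,"ty":0,"tz":-30,"roll":0},{"tx":0,"ty":0,"tz":-40,"roll":0},{"tx":0,"ty":0,"tz":-40,"roll":0},{"tx":0,"ty":0,"tz":-40,"roll":0},{"tx":0,"ty":0,"tz":0,"roll":0}]' 85
python3 - <<'E'
from h import *
o=ctrl.get_obs(); print(o["q"],o["tool_pos"])
i,d=optics.get_image("wrist"); P=cloud(d,*T("wrist",o)); h=cv2.cvtColor(i,cv2.COLOR_RGB2HSV)
m=(h[...,0]<16)&(h[...,1]>120)&(h[...,2]>40)&(d>0)&(P[...,2]>.003)&(P[...,2]<.1)&(P[...,1]>.2)&(P[...,1]<.35); s=P[m]
print(np.percentile(s,[1,50,99],axis=0)); r=s[s[:,2]>.06]; print(np.percentile(r,[1,50,99],axis=0))
i,d=optics.get_image("top"); P=cloud(d,*T("top"))
Q=P[185:250,335:400].reshape(-1,3); s=Q[(Q[:,2]>.137)&(Q[:,2]<.155)&(Q[:,0]>.56)&(Q[:,0]<.66)]
print("cap",len(s),np.percentile(s,[0,1,50,99,100],axis=0))
E
python3 balls.py
```

```text
t: 43.05
tool_pos: [0.3858, 0.2794, -0.0075]
tool_rot: [0.014, 3.14, 0.002]
contact_force: [-0.6, 0.8, -1.0]
opening: 0.0544
grip_force: 56.0
t: 43.72
tool_pos: [0.3903, 0.2816, 0.1512]
tool_rot: [0.013, 3.128, 0.011]
contact_force: [1.3, 0.5, 0.6]
opening: 0.0849
grip_force: 0.0
[ 0.4702 -0.2847  1.9967  0.0001  1.4141 -1.0921] [0.3903 0.2816 0.1512]
[[0.3662 0.2528 0.0038]
 [0.4029 0.2793 0.0356]
 [0.4201 0.3059 0.0671]]
[[0.3654 0.2518 0.0602]
 [0.3996 0.2794 0.0657]
 [0.4213 0.3072 0.0676]]
cap 420 [[ 0.5781 -0.139   0.1374]
 [ 0.5791 -0.1381  0.1383]
 [ 0.6059 -0.1102  0.1448]
 [ 0.6345 -0.083   0.1501]
 [ 0.6357 -0.081   0.1512]]
[0.3868 0.2798 0.144 ]
top [(np.int32(20), array([375., 282.]), array([0.2968, 0.0274, 1.315 ])), (np.int32(21), array([365., 287.]), array([ 0.446 , -0.105 ,  0.0272])), (np.int32(21), array([371., 291.]), array([ 0.4344, -0.12  ,  0.0324]))]
wrist []
scene []
```

The cup stands upright at (.393,.280), released, and the balls are in the bowl. Now to the cap at (.607,−.110).

```bash
python3 -m handwheel '[{"tx":0,"ty":0,"tz":-40,"roll":0},{"tx":-20,"ty":-35.4,"tz":0,"roll":0},{"tx":-20,"ty":-35.4,"tz":0,"roll":0},{"tx":-20,"ty":-35.4,"tz":0,"roll":0},{"tx":-20,"ty":-35.4,"tz":0,"roll":0},{"tx":-20,"ty":-35.4,"tz":0,"roll":0},{"tx":-20,"ty":-35.4,"tz":0,"roll":0},{"tx":-20,"ty":-35.4,"tz":0,"roll":0},{"tx":-20,"ty":-35.4,"tz":0,"roll":0},{"tx":-20,"ty":-35.4,"tz":0,"roll":0},{"tx":-20,"ty":-35.4,"tz":0,"roll":0},{"tx":-20,"ty":-35.4,"tz":0,"roll":0}]'
python3 -m handwheel '[{"tx":0,"ty":0,"tz":0,"roll":0},{"tx":0,"ty":0,"tz":0,"roll":0}]'
python3 - <<'E'
from h import *
o=ctrl.get_obs(); print(o["tool_pos"],o["tool_rot"]); i,d=optics.get_image("wrist"); P=cloud(d,*T("wrist",o))
s=P[(P[...,2]>.139)&(P[...,2]<.155)&(abs(P[...,0]-.607)<.05)&(abs(P[...,1]+.11)<.05)]
print(len(s)); 
if len(s): print(np.percentile(s,[1,50,99],axis=0))
E
```

```text
t: 44.97
tool_pos: [0.6015, -0.1139, 0.1788]
tool_rot: [-0.014, -3.137, -0.002]
contact_force: [0.2, 0.2, 0.2]
opening: 0.0853
grip_force: 0.0
t: 45.13
tool_pos: [0.6012, -0.1138, 0.1784]
tool_rot: [-0.019, -3.136, -0.003]
contact_force: [-0.3, 0.7, 0.6]
opening: 0.0848
grip_force: 0.0
[ 0.6012 -0.1138  0.1784] [-0.0186 -3.1363 -0.0029]
8227
[[ 0.58   -0.1362  0.1403]
 [ 0.6061 -0.1092  0.1453]
 [ 0.6344 -0.0822  0.1468]]
```

```bash
python3 -m handwheel '[{"tx":-6,"ty":4.5,"tz":0,"roll":0},{"tx":0,"ty":0,"tz":35,"roll":0},{"tx":0,"ty":0,"tz":35,"roll":0},{"tx":0,"ty":0,"tz":22,"roll":0},{"tx":0,"ty":0,"tz":9,"roll":0},{"tx":0,"ty":0,"tz":0,"roll":0},{"tx":0,"ty":0,"tz":0,"roll":0}]'
python3 -m handwheel '[{"tx":0,"ty":0,"tz":0,"roll":0},{"tx":0,"ty":0,"tz":0,"roll":0},{"tx":0,"ty":0,"tz":0,"roll":0},{"tx":0,"ty":0,"tz":0,"roll":0},{"tx":0,"ty":0,"tz":0,"roll":0}]' 45 60
```

```text
t: 45.77
tool_pos: [0.6084, -0.1069, 0.0814]
tool_rot: [0.012, 3.141, 0.0]
contact_force: [-0.2, 0.2, 0.3]
opening: 0.0849
grip_force: 0.0
t: 46.18
tool_pos: [0.6099, -0.109, 0.0839]
tool_rot: [0.014, 3.137, -0.003]
contact_force: [0.4, -0.9, 5.3]
opening: 0.0564
grip_force: 62.5
```

```bash
python3 -m handwheel '[{"tx":0,"ty":0,"tz":4,"roll":0},{"tx":0,"ty":0,"tz":3,"roll":0},{"tx":0,"ty":0,"tz":0,"roll":0}]'
python3 -m handwheel '[{"tx":0,"ty":0,"tz":3,"roll":0},{"tx":0,"ty":0,"tz":0,"roll":0}]'
```

```text
t: 46.43
tool_pos: [0.6101, -0.109, 0.0781]
tool_rot: [0.014, 3.137, -0.004]
contact_force: [-3.0, 0.3, 11.2]
opening: 0.0559
grip_force: 63.0
t: 46.6
tool_pos: [0.6102, -0.1091, 0.0779]
tool_rot: [0.014, 3.138, -0.004]
contact_force: [-11.5, 2.2, 23.0]
opening: 0.0565
grip_force: 64.1
```

The cap is at the hard stop. I twist counter-clockwise (+yaw, which is negative roll).

```bash
python3 -m handwheel '[{"tx":0,"ty":0,"tz":-1,"roll":-0.1},{"tx":0,"ty":0,"tz":0,"roll":-0.12},{"tx":0,"ty":0,"tz":0,"roll":-0.12},{"tx":0,"ty":0,"tz":0,"roll":-0.12},{"tx":0,"ty":0,"tz":0,"roll":-0.12},{"tx":0,"ty":0,"tz":0,"roll":-0.12},{"tx":0,"ty":0,"tz":0,"roll":-0.12},{"tx":0,"ty":0,"tz":0,"roll":-0.12},{"tx":0,"ty":0,"tz":0,"roll":0}]'
python3 -c '
from h import *
o=ctrl.get_obs(); print(R.from_rotvec(o["tool_rot"]).as_matrix()[:,0],o["wrist_torque"],o["q"])'
```

```text
t: 47.35
tool_pos: [0.6108, -0.1085, 0.0779]
tool_rot: [-1.414, 2.8, -0.006]
contact_force: [-5.5, 2.3, 18.0]
opening: 0.0566
grip_force: 63.5
[-0.5936 -0.8047 -0.0024] [0.0963 0.8324 0.1943] [-0.296   0.135   1.7277  0.0004  1.2728 -2.8021]
```

Turned about 0.93 rad. Lift straight up.

```bash
python3 -m handwheel '[{"tx":0,"ty":0,"tz":-6,"roll":0},{"tx":0,"ty":0,"tz":-6,"roll":0},{"tx":0,"ty":0,"tz":-6,"roll":0},{"tx":0,"ty":0,"tz":-8,"roll":0}]'
python3 -m handwheel '[{"tx":0,"ty":0,"tz":-10,"roll":0},{"tx":0,"ty":0,"tz":-12,"roll":0},{"tx":0,"ty":0,"tz":-10,"roll":0},{"tx":0,"ty":0,"tz":0,"roll":0},{"tx":0,"ty":0,"tz":0,"roll":0}]'
cat > cap.py <<'E'
from h import *
o=ctrl.get_obs()
for n in("top","scene"):
    i,d=optics.get_image(n); P=cloud(d,*T(n)); cv2.imwrite(f"pics/{n}9.png",i[:,:,::-1])
    s=P[(abs(P[...,0]-.607)<.045)&(abs(P[...,1]+.11)<.045)&(P[...,2]>.11)&(P[...,2]<.24)&(i.min(-1)>110)]
    hh,e=np.histogram(s[:,2],bins=np.arange(.11,.245,.01)); print(n,len(s),hh)
i,d=optics.get_image("wrist"); P=cloud(d,*T("wrist",o)); s=P[(i.min(-1)>90)&(abs(P[...,0]-.607)<.05)&(abs(P[...,1]+.11)<.05)&(P[...,2]>.1)]
if len(s): print("wrist",len(s),np.percentile(s,[2,50,98],axis=0)); 
t=s[s[:,2]>np.percentile(s[:,2],50)-.004]; c=t.mean(0); print("normal",np.linalg.svd(t-c,full_matrices=False)[2][2],c)
E
python3 cap.py; python3 balls.py
```

```text
t: 47.68
tool_pos: [0.6086, -0.108, 0.0979]
tool_rot: [-1.409, 2.806, -0.002]
contact_force: [5.2, -1.9, -4.4]
opening: 0.0561
grip_force: 64.3
t: 48.1
tool_pos: [0.6086, -0.1079, 0.1309]
tool_rot: [-1.41, 2.806, -0.002]
contact_force: [0.5, -0.3, -1.3]
opening: 0.0563
grip_force: 64.7
top 17 [ 0  0  0  0  0  0  0  4 13  0  0  0  0]
scene 199 [26 33 49 17  2 14 17 16 23  1  0  1  0]
wrist 21250 [[ 0.581  -0.1351  0.1902]
 [ 0.6054 -0.1112  0.1919]
 [ 0.6327 -0.0838  0.1934]]
normal [ 0.0212 -0.0041  0.9998] [ 0.6062 -0.1105  0.1921]
[ 0.6075 -0.1077  0.1289]
top []
wrist [(np.int32(519), array([520.,  55.]), array([ 0.4379, -0.122 ,  0.0286])), (np.int32(512), array([479.,  64.]), array([ 0.461 , -0.1326,  0.0286])), (np.int32(491), array([516.,  87.]), array([ 0.4493, -0.1068,  0.0285]))]
scene []
```

The cap is off, level, and centred about 30 mm above the open neck. All three balls are in the bowl and the cup is standing. I hand in the job.

```bash
python3 -c '
from station import ctrl
print(ctrl.finish_job())'
```

```text
the job is handed in; nothing more can be done
None
```

The job is done and handed in at about 48 s: the three balls are in the bowl, the cup stands empty and upright on the worktop, and the cap is held level about 3 cm above the open bottle. To get there I slid the bowl about 2 cm toward the bottle and used the sink and counter edges to tip and right the cup.

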